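Close the milk filter cover and torque its clamp nut

TASK

Close the cover of the milk filter, swing the clamp dog all the way round over the cover's rim, and then pull the handle of the torque wrench that sits on the clamp nut clockwise (seen from above) until it breaks over. Stop as soon as it gives, without driving the broken handle on to its stop, and let it spring straight again. Leave everything else on the table where it is.

Things in the scene. Friction and masses are not known exactly. Their poses are not given: they have to be found in the camera images.
- housing: The milk filter, fixed: a round stainless pot, 172 mm across its flange, 100 mm high, capped pipe stubs along its own x out to 142 mm from the centre (axis 45 mm high). Origin: centre of its underside. z up; y points from the clamp side to the cover's hinge: hinge 98 mm from the centre on the +y side, stud with dog, nut and wrench 115 mm from the centre on the -y side.
- lid (a joint): Opening angle (rad) of the hinged cover: 0 shut flat, 1.57 upright; starts at 0.9 to 1.35. A stiff hinge holds it where it is left (friction 0.6 N m, cover 0.45 kg), so push it shut all the way. The cover is a stainless disc, 170 mm across, 10 mm thick, its centre 98 mm from the hinge axis. Shut, its top face is 110.5 mm above the table.
- lid_hinge (a point): Middle of the cover's hinge axis, 105.5 mm above the table; the axis runs along the housing's x. The cover's bar handle is parallel to it: on the outer face, 75 mm from the axis, 80 mm long, 10 mm thick, its centre line 23 mm off the face.
- lid_push (a point): Point on the cover's outer face (the one that faces up when shut), on its middle line 150 mm from the hinge axis, a good place to push. The point turns with the cover: its z axis points out of the outer face, its y axis from this point towards the hinge.
- dog (a joint): Angle (rad) of the clamp dog about the stud: 0 is its stop, pointing straight over the cover (housing's +y); larger is swung away, counter-clockwise from above, towards the housing's -x side (1.57 points along -x). It starts between 1.1 and 1.6 and is turned clockwise to close. Friction 0.15 N m.
- dog_pin (a point): Middle of the upright finger pin on the dog: a round pin 10 mm thick, 26 mm tall (119.5 to 145.5 mm above the table), 42 mm from the stud's axis. The dog is a steel bar 18 mm wide and 8 mm thick that reaches 50 mm from the stud's axis, its underside 1 mm above the shut cover.
- nut_axis (a point): Point on the vertical axis of stud, nut and wrench head, level with the handle's centre line (155 mm above the table). Head 36 mm across, top at 165 mm; socket 27 mm across below it. The wrench stays on the nut (locking socket) and turns it: clockwise from above tightens. The nut must still turn 0.4 to 0.85 rad, how far is not known beforehand; it gets stiffer and does not turn back by itself.
- wrench_hinge (a point): The wrench's vertical hinge pin between head and handle, 38 mm from the nut's axis. The point turns with the head: its -y axis points along the head, away from the nut; z up. When the set torque (about 3 N m at the nut) is reached the handle gives way here clockwise, swings on at hardly more torque to a hard stop at 0.35 rad, and springs straight when let go.
- grip (a point): Centre of the wrench's rubber grip, a level cylinder 25 mm thick, 104 mm long, 150 mm from the hinge pin. At the start the handle is straight and points along the housing's -y, up to 0.65 rad towards its +x. A level push square to it here takes 2 to 9 N at first, growing to about 16 N; then it breaks over and the push stays at about 16 to 17 N. Broken over: 15 to 44 mm out of line with the head.
- cheese_big: Bystander: waxed cheese wheel, 120 mm across, 60 mm high; origin at the centre of its underside.
- cheese_small: Bystander: waxed cheese wheel, 92 mm across, 46 mm high; origin at the centre of its underside.
- jar: Bystander: closed glass jar, 72 mm across, 95 mm high; origin at the centre of its underside.
- bottle: Bystander: brown glass bottle, 60 mm across, 200 mm high; origin at the centre of its underside.
- cup: Bystander: metal cup, 72 mm across, 75 mm high; origin at the centre of its underside.
- gasket: Bystander: black rubber ring lying flat on the table, 84 mm across, 8 mm thick; origin at the centre of its underside.
- spanner: Bystander: steel spanner lying flat on the table, 160 mm long; origin at the middle of its underside.

How it is judged:
By the outcome, as a careful person would: the job done as asked, in the order asked, and still so for the second after the job is handed in, with the robot touching nothing.
It also fails if it takes over 70 s, if anything falls off the work surface, if the arm or the gripper's body presses on something with over 40 N, if the wrist force passes 120 N, or if a joint passes its speed limit or range.

ROBOT

A 7-joint arm with a two-finger parallel gripper is mounted at the origin on the work surface. World frame = base frame: x ahead of the robot, y to its left, z up, the work surface at z = 0. Lengths are in m, angles in rad, forces in N, time in s.
With the tool pointing down it reaches from about 0.4 to 0.85 m from the base axis. Payload 10.4 kg.
Tool frame: the origin (TCP) lies on the centre line of the jaws, within the pads' length; the fingertips stand 17 mm ahead of it and the grasp point (between the pads) lies 2 mm behind it (ctrl.nose_length is the distance from the TCP to the fingertips, in m); z points along the fingers, y is the direction in which the jaws open and shut (so a half turn about z gives the same grasp; the last joint's range is limited). The gripper opens to 87 mm and grips with 3 to 60 N. Pads are 19 mm wide; open, the fingers measure 117 mm over their backs; the gripper's body (75 mm by 190 mm) begins 51 mm behind the grasp point.
Start: joints at [1.226, 0.332, -0.065, 1.46, 0.022, 1.35, -0.088], TCP at [0.198, -0.593, 0.217] pointing down, gripper open.
Joint ranges: [-2.6, 2.6], [-0.5, 2.12], [-1.47, 1.34], [0.16, 2.42], [-1.27, 4.41], [0.06, 2.06], [-2.6, 2.6]. Speed limits (rad/s): [2.22, 2.22, 2.79, 2.79, 3.14, 3.14, 3.14].

INTERFACE

Orientations are given as a 3x3 rotation matrix whose columns are the frame's x, y, z axes.
In Python, from station import ctrl gives the robot as it stands.
- The arm moves only by the tool move_arm, never from a script. Its arguments are lists of equal length, an entry for each row: "claw": the finger opening in mm, from 0 to 87; "linear": the shift along the world's x, y, z in mm, a list of three; "dr": the turn, a rotation vector about the world's x, y, z in rad, a list of three. In form: {"claw": [claw, ...], "linear": [[dx, dy, dz], ...], "dr": [[rx, ry, rz], ...]}. A call has 1 to 20 rows; each row shifts and turns the commanded pose from where the row before left it; what a row does not reach is not made up. A row lasts 1/12 s, in which the tool goes at most 41.7 mm and 7.16 degrees, less where a joint would pass 70% of its speed; a pose out of reach is approached as far as the arm can. A call is refused whole if a number of a shift passes 41.7 or a number of a turn 0.125, either way. A call with a gripper value outside its range is refused whole. The fingers move at their own pace and stop on an object; "newtons" is the grip in N (left out, the last holds). Time passes only in rows, so rows that do not move let the fingers close. It gives the time, the measured TCP pose, the force and the opening at its end, in the units of the state.
- ctrl.observe(): the state, without advancing time (a new reading comes with each control period).
- ctrl.get_image(name): name is "side" or "top" or "wrist"; returns a dict with "image" (480x640x3 uint8, blue, green, red), "K" (3x3 intrinsics, pixels), "cam_to_world" (4x4, takes a point from camera to world coordinates). Camera axes: x right, y down, z forward; pixel columns grow to the right and rows downward; lengths in m; the calibration is good to about 2 mm. A picture is of the moment at which its call begins. There is no depth.
- ctrl.close_job(): hands the job in, once; it reports no verdict.
The state is a dict: "time_s": time; "joint_pos": joint angles; "qvel": joint speeds; "joint_efforts": joint torques, N m; "eef_pos": TCP position; "ee_rot": TCP orientation; "contact_force": force on the tool from outside, world axes, zero at the start; "wrist_torque": the same for the moment, N m; "finger_gap": finger opening in m.
Only numpy, scipy, OpenCV 4.12 (cv2) and the standard library are available. Lean on these libraries where they do the work, as an engineer would, in place of code of your own. Each camera call takes 0.05 s, during which the arm holds its last target.

## Working session

There is one attempt and no reset: what is moved stays moved. The work goes in short steps, Python scripts to look and compute and a tool call to move; the robot and the scene stay as the last step left them, time stands still between calls to the robot, and variables do not carry over. Pictures are saved under pics/ and viewed, and the job is handed in when it is done.

Besides the shell and the picture viewer there is one more tool, called after ">>>" as name(argument=value, ...), one argument or row to a line, values as JSON. move_arm: Moves the arm, as the interface text tells. Its arguments: {"type":"object","properties":{"claw":{"type":"array","items":{"type":"number"}},"linear":{"type":"array","items":{"type":"array","items":{"type":"number"}}},"dr":{"type":"array","items":{"type":"array","items":{"type":"number"}}},"newtons":{"type":"number"}},"required":["claw","linear","dr"]}

```bash
mkdir -p pics; ls; python3 - <<'E'
from station import ctrl
import cv2,numpy as np
np.set_printoptions(precision=4,suppress=True)
print(ctrl.observe(), ctrl.nose_length)
for n in ["side","top","wrist"]:
    d=ctrl.get_image(n); cv2.imwrite(f"pics/{n}0.png",d["image"]); print(n,d["K"],d["cam_to_world"])
E
```

```text
pics
{'time_s': 0.0, 'joint_pos': array([ 1.2264,  0.3329, -0.0647,  1.461 ,  0.0216,  1.3499, -0.0885]), 'qvel': array([ 0.0017,  0.0007,  0.0015, -0.0005,  0.0006, -0.0009, -0.002 ]), 'joint_efforts': array([ -0.    , -62.3255,   0.025 , -38.9903,  -0.0613,   0.0399,
         0.0002]), 'eef_pos': array([ 0.1975, -0.5925,  0.2162]), 'ee_rot': array([[ 0.9487,  0.3163, -0.0005],
       [ 0.3163, -0.9487,  0.0014],
       [-0.0001, -0.0015, -1.    ]]), 'contact_force': array([-0.5884, -0.282 , -1.1236]), 'wrist_torque': array([ 0.0384, -0.0436, -0.0087]), 'finger_gap': 0.08712612436169734} 0.017
side [[467.7168   0.     319.5845]
 [  0.     467.7168 238.6523]
 [  0.       0.       1.    ]] [[-0.8444  0.338  -0.4157  1.1424]
 [ 0.5354  0.5023 -0.679   0.8841]
 [-0.0207 -0.7959 -0.6051  0.8836]
 [ 0.      0.      0.      1.    ]]
top [[486.2605   0.     312.6721]
 [  0.     486.2605 243.6479]
 [  0.       0.       1.    ]] [[-0.017  -0.9949  0.0998  0.4808]
 [-0.9998  0.0183  0.0119 -0.0019]
 [-0.0137 -0.0996 -0.9949  1.1848]
 [ 0.      0.      0.      1.    ]]
wrist [[342.5516   0.     318.281 ]
 [  0.     342.5516 242.8348]
 [  0.       0.       1.    ]] [[ 0.316  -0.9114 -0.2636  0.2689]
 [-0.9487 -0.304  -0.0863 -0.569 ]
 [-0.0015  0.2774 -0.9608  0.3853]
 [ 0.      0.      0.      1.    ]]
```

View pics/side0.png

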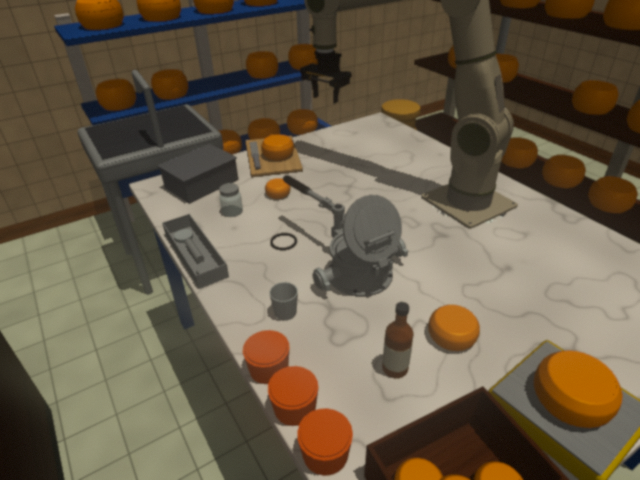

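View pics/top0.png

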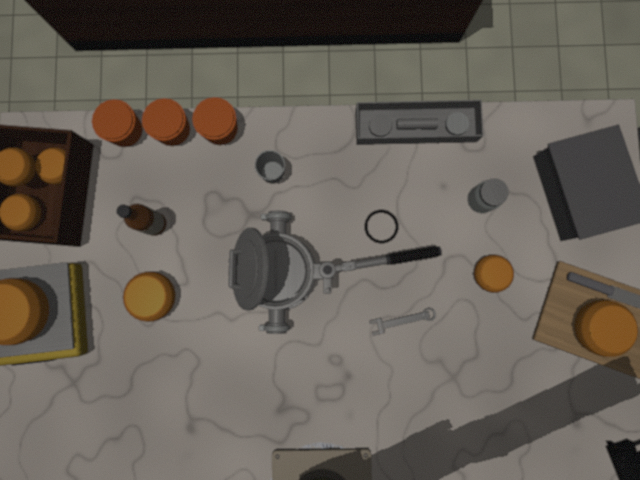

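View pics/wrist0.png

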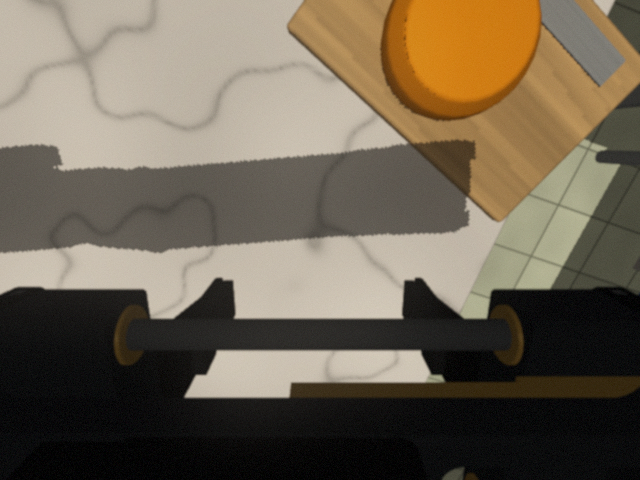

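```bash
cat > h.py <<'E'
import cv2,numpy as np
from station import ctrl
np.set_printoptions(precision=4,suppress=True)
def ray(d,u,v):
    K=d["K"];T=d["cam_to_world"]
    r=T[:3,:3]@np.linalg.solve(K,[u,v,1.]); return T[:3,3],r/np.linalg.norm(r)
def onz(d,u,v,z):
    o,r=ray(d,u,v); return o+r*(z-o[2])/r[2]
def proj(d,p):
    T=d["cam_to_world"]; c=T[:3,:3].T@(np.asarray(p)-T[:3,3]); q=d["K"]@c; return q[:2]/q[2]
def tri(d1,p1,d2,p2):
    o1,r1=ray(d1,*p1);o2,r2=ray(d2,*p2)
    A=np.c_[r1,-r2]; s=np.linalg.lstsq(A,o2-o1,rcond=None)[0]
    a=o1+s[0]*r1;b=o2+s[1]*r2
    return (a+b)/2,np.linalg.norm(a-b)
def crop(d,name,x0,y0,w,h,s):
    im=cv2.resize(d["image"][y0:y0+h,x0:x0+w],None,fx=s,fy=s,interpolation=cv2.INTER_CUBIC)
    for i in range(0,w,10):
        cv2.line(im,(i*s,0),(i*s,6 if i%50 else 14),(0,0,255),1)
        if (i+x0)%20==0: cv2.putText(im,str(i+x0),(i*s,24),0,.4,(0,0,255),1)
    for i in range(0,h,10):
        cv2.line(im,(0,i*s),(6,i*s),(0,0,255),1)
        if (i+y0)%20==0: cv2.putText(im,str(i+y0),(8,i*s+4),0,.4,(0,0,255),1)
    cv2.imwrite("pics/"+name,im)
E
python3 - <<'E'
from h import *
import pickle
t=ctrl.get_image("top");s=ctrl.get_image("side")
pickle.dump((t,s),open("first.pkl","wb"))
crop(t,"top1.png",220,200,230,145,3)
crop(s,"side1.png",270,160,150,145,4)
E
```

```text
(no output)
```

View pics/top1.png

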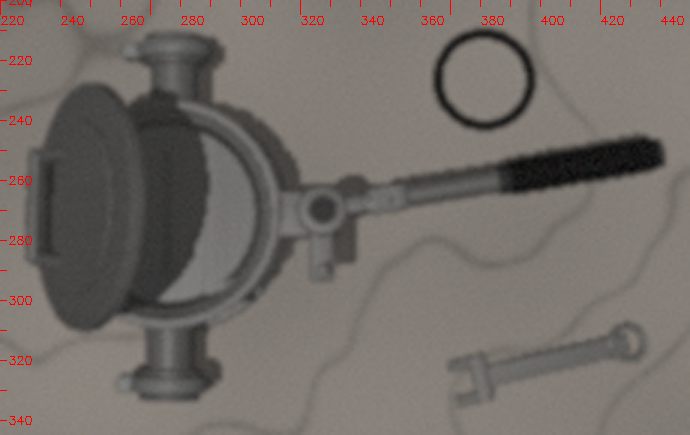

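View pics/side1.png

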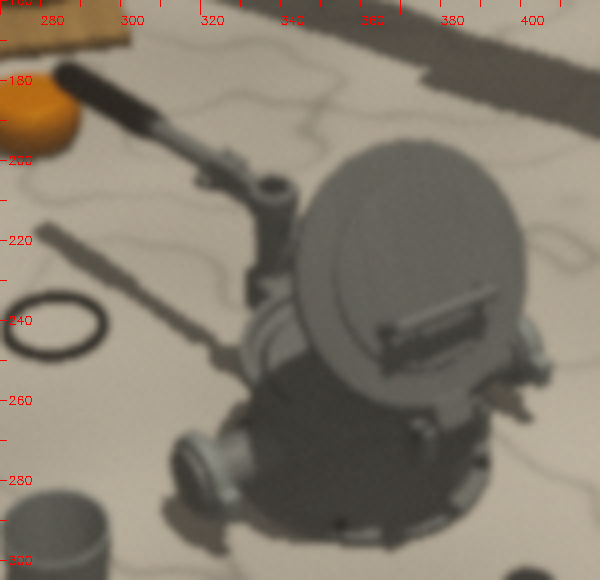

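```bash
python3 - <<'E'
from h import *
import pickle
t,s=pickle.load(open("first.pkl","rb"))
f=lambda X,Y:(220+X/3-.33,200+Y/3-.33)
nut=onz(t,*f(322,208),165);
# in metres
Z=lambda p,z:onz(t,*p,z)
nut=Z(f(322,208),.165);print("nut",nut)
side_nut=(270+272/4,160+184/4)
print("nut tri",tri(t,f(322,208),s,side_nut), onz(s,*side_nut,.165))
m=(t["image"].max(2)<45).astype(np.uint8);m[:, :375]=0;m[:,450:]=0;m[:235]=0;m[275:]=0
n,l,st,c=cv2.connectedComponentsWithStats(m)
i=1+np.argmax(st[1:,4]);print(st[i],c[i])
ys,xs=np.where(l==i);pts=np.c_[xs,ys].astype(np.float32)
(r)=cv2.minAreaRect(pts);print(r)
g=Z(c[i],.155);print("grip",g,np.linalg.norm((g-nut)[:2]))
# hinge pin
print("hingepin",Z(f(388,197),.16))
# stub caps
for p in [(182,50),(175,382)]: print("cap",Z(f(*p),.045))
# flange right edge points: outer ellipse
for p in [(180,33),(175,400)]: print("capend",Z(f(*p),.06))
# dog
print("dogend",Z(f(322,279),.1195)); print("pin",Z(f(320,268),.1455))
print("handle ends",Z(f(37,150),.2),Z(f(37,262),.2))
E
```

```text
nut [ 0.5292 -0.0188  0.165 ]
nut tri (array([ 0.5283, -0.0182,  0.1675]), np.float64(0.001918033230394151)) [ 0.5254 -0.0207  0.165 ]
[386 246  54  18 523] [413.1721 254.5449]
((412.85137939453125, 254.60806274414062), (10.357135772705078, 53.42966842651367), 80.53767395019531)
grip [ 0.5571 -0.202   0.155 ] 0.18529017536967318
hingepin [ 0.5363 -0.0654  0.16  ]
cap [0.6617 0.0874 0.045 ]
cap [0.4025 0.0955 0.045 ]
capend [0.6728 0.0876 0.06  ]
capend [0.39   0.0943 0.06  ]
dogend [ 0.4798 -0.0185  0.1195]
pin [ 0.4876 -0.0168  0.1455]
handle ends [0.5703 0.1745 0.2   ] [0.4945 0.1745 0.2   ]
```

```bash
python3 - <<'E'
from h import *
import pickle
t,s=pickle.load(open("first.pkl","rb"))
H=np.array([.5318,.194,.1055]); ya=np.array([.02,1,0]);xa=np.array([1,-.02,0])
def lid(th,r,off,x=0): 
    return H+xa*x+ya*(-r*np.cos(th)+off*np.sin(th))+np.array([0,0,r*np.sin(th)+off*np.cos(th)])
for th in [.9,1.0,1.1,1.2,1.3]:
    print(th,"tip",(proj(t,lid(th,.183,0))-[220,200])*3,"hnd",(proj(t,lid(th,.075,.028))-[220,200])*3, "side tip",(proj(s,lid(th,.183,0))-[270,160])*4,"hends",(proj(s,lid(th,.075,.028,-.04))-[270,160])*4,(proj(s,lid(th,.075,.028,.04))-[270,160])*4)
E
```

```text
0.9 tip [168.851  202.9921] hnd [ 48.309  207.6143] side tip [356.6629 147.5798] hends [486.8917 282.8042] [383.5009 324.6677]
1.0 tip [143.9738 202.0928] hnd [ 36.5815 207.4444] side tip [370.9264 143.7644] hends [494.8245 286.2516] [391.062  328.4532]
1.1 tip [117.2646 201.2959] hnd [ 24.7739 207.3275] side tip [386.4458 142.6833] hends [502.9203 290.8807] [398.8191 333.4445]
1.2 tip [ 89.0804 200.6167] hnd [ 13.0318 207.265 ] side tip [403.1032 144.4666] hends [511.0922 296.6593] [406.6895 339.6061]
1.3 tip [ 59.8263 200.0685] hnd [  1.5006 207.2578] side tip [420.7552 149.216 ] hends [519.2495 303.5396] [414.5863 346.8866]
```

>>> move_arm(
  claw=[0,0,0,0,0,0,0,0,0,0,0,0,0,0,0,0,0,0,0,0],
  linear=[
    [20,20,30],
    [20,20,30],
    [20,20,30],
    [20,20,30],
    [20,20,30],
    [20,20,30],
    [10,30,0],
    [10,30,0],
    [10,30,0],
    [10,30,0],
    [10,30,0],
    [10,30,0],
    [10,30,0],
    [10,30,0],
    [10,30,0],
    [10,30,0],
    [10,30,0],
    [10,30,0],
    [10,30,0],
    [10,30,0],
  ],
  dr=[
    [0,0,0.06],
    [0,0,0.06],
    [0,0,0.06],
    [0,0,0.06],
    [0,0,0.06],
    [0,0,0.06],
    [0,0,0.06],
    [0,0,0.06],
    [0,0,0.06],
    [0,0,0.06],
    [0,0,0.06],
    [0,0,0.06],
    [0,0,0.06],
    [0,0,0.06],
    [0,0,0.06],
    [0,0,0.06],
    [0,0,0.06],
    [0,0,0.06],
    [0,0,0.06],
    [0,0,0.06],
  ],
  newtons=20,
)

```text
time_s: 1.92
eef_pos: [0.4578, -0.0513, 0.3972]
ee_rot: [[0.046, 0.999, 0.0], [0.999, -0.046, -0.0], [-0.0, 0.0, -1.0]]
contact_force: [1.0, 0.1, 0.3]
finger_gap: 0.0005
```

>>> move_arm(
  claw=[0,0,0,0,0,0,0,0,0,0,0,0,0],
  linear=[
    [9,27,0],
    [9,27,0],
    [9,27,0],
    [9,27,0],
    [9,27,0],
    [9,27,0],
    [9,27,0],
    [9,27,0],
    [0,0,-30],
    [0,0,-30],
    [0,0,-30],
    [0,0,-30],
    [0,0,-26],
  ],
  dr=[
    [0,0,0.005],
    [0,0,0.005],
    [0,0,0.005],
    [0,0,0.005],
    [0,0,0],
    [0,0,0],
    [0,0,0],
    [0,0,0],
    [0,0,0],
    [0,0,0],
    [0,0,0],
    [0,0,0],
    [0,0,0],
  ],
)

```text
time_s: 3.0
eef_pos: [0.5292, 0.1628, 0.2491]
ee_rot: [[0.029, 1.0, -0.001], [1.0, -0.029, -0.0], [-0.0, -0.001, -1.0]]
contact_force: [0.6, -0.6, -0.1]
finger_gap: 0.0005
```

```bash
python3 - <<'E'
from h import *
t=ctrl.get_image("top");s=ctrl.get_image("side")
crop(t,"top2.png",220,200,230,145,3)
crop(s,"side2.png",270,100,150,145,4)
r=.14;a=np.arange(1.0,-.01,-.1)
y=.194-r*np.cos(a)+.005*np.sin(a)+.0095; z=.1055+r*np.sin(a)+.005*np.cos(a)+.017
print(np.c_[a,y,z]); print(ctrl.observe()["joint_pos"])
E
```

```text
[[1.     0.1321 0.243 ]
 [0.9    0.1204 0.2353]
 [0.8    0.1095 0.2264]
 [0.7    0.0996 0.2165]
 [0.6    0.0908 0.2057]
 [0.5    0.083  0.194 ]
 [0.4    0.0765 0.1816]
 [0.3    0.0712 0.1686]
 [0.2    0.0673 0.1552]
 [0.1    0.0647 0.1415]
 [0.     0.0635 0.1275]]
[ 0.3381  0.2582 -0.8456  1.5704  0.1936  1.4072 -0.5531]
```

View pics/side2.png

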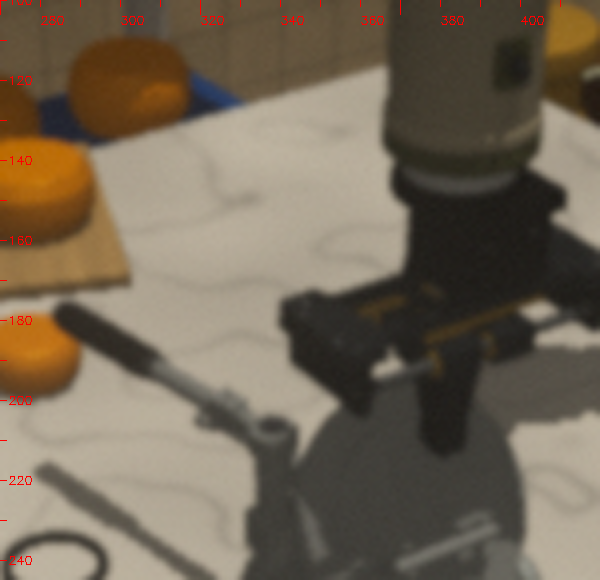

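View pics/top2.png

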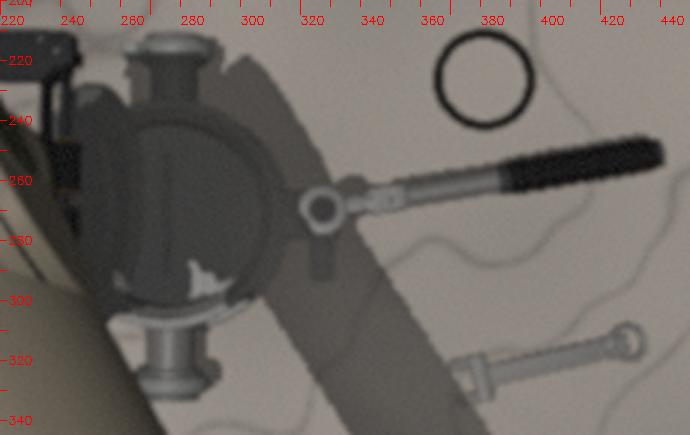

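>>> move_arm(
  claw=[0,0,0,0,0,0,0,0,0,0],
  linear=[
    [0,-10,-2],
    [0,-10,-2],
    [0,-10,-2],
    [0,-12,-8],
    [0,-11,-9],
    [0,-10,-10],
    [0,-9,-11],
    [0,-8,-12],
    [0,-6,-12],
    [0,-5,-13],
  ],
  dr=[
    [0,0,0],
    [0,0,0],
    [0,0,0],
    [0,0,0],
    [0,0,0],
    [0,0,0],
    [0,0,0],
    [0,0,0],
    [0,0,0],
    [0,0,0],
  ],
)

```text
time_s: 3.93
eef_pos: [0.5295, 0.0711, 0.1686]
ee_rot: [[0.029, 1.0, -0.0], [1.0, -0.029, -0.0], [-0.0, -0.0, -1.0]]
contact_force: [-0.2, -0.4, 2.1]
finger_gap: 0.0008
```

>>> move_arm(
  claw=[0,0,0,0,0,0,0,0],
  linear=[
    [0,-4,-13],
    [0,-1,-7],
    [0,-1,-7],
    [0,-1,-5],
    [0,0,-4],
    [0,0,-3],
    [0,0,-2],
    [0,0,-1],
  ],
  dr=[
    [0,0,0],
    [0,0,0],
    [0,0,0],
    [0,0,0],
    [0,0,0],
    [0,0,0],
    [0,0,0],
    [0,0,0],
  ],
)

```text
time_s: 4.6
eef_pos: [0.5298, 0.0652, 0.128]
ee_rot: [[0.029, 1.0, 0.0], [1.0, -0.029, 0.0], [0.0, 0.0, -1.0]]
contact_force: [0.1, -0.3, 1.1]
finger_gap: 0.0002
```

>>> move_arm(
  claw=[0,0,0,0],
  linear=[
    [0,0,-1],
    [0,0,-1],
    [0,0,-1],
    [0,0,0],
  ],
  dr=[
    [0,0,0],
    [0,0,0],
    [0,0,0],
    [0,0,0],
  ],
)

```text
time_s: 4.93
eef_pos: [0.5298, 0.0651, 0.125]
ee_rot: [[0.029, 1.0, 0.0], [1.0, -0.029, 0.0], [0.0, 0.0, -1.0]]
contact_force: [-0.9, -0.0, 0.8]
finger_gap: 0.001
```

>>> move_arm(
  claw=[0,0,0,0],
  linear=[
    [0,0,-1],
    [0,0,-1],
    [0,0,-1],
    [0,0,0],
  ],
  dr=[
    [0,0,0],
    [0,0,0],
    [0,0,0],
    [0,0,0],
  ],
)

```text
time_s: 5.27
eef_pos: [0.5297, 0.065, 0.1219]
ee_rot: [[0.029, 1.0, -0.0], [1.0, -0.029, 0.0], [0.0, -0.0, -1.0]]
contact_force: [0.1, -1.5, 0.8]
finger_gap: 0.0005
```

```bash
python3 - <<'E'
from h import *
t=ctrl.get_image("top");s=ctrl.get_image("side")
crop(t,"top3.png",220,200,230,145,3)
crop(s,"side3.png",270,160,150,145,4)
E
```

```text
(no output)
```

View pics/side3.png

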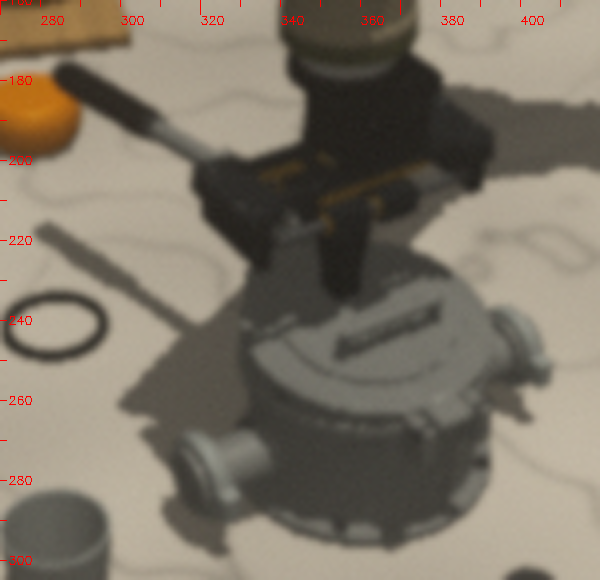

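>>> move_arm(
  claw=[0,0,0],
  linear=[
    [0,0,-1],
    [0,0,-1],
    [0,0,0],
  ],
  dr=[
    [0,0,0],
    [0,0,0],
    [0,0,0],
  ],
)

```text
time_s: 5.62
eef_pos: [0.5296, 0.065, 0.1198]
ee_rot: [[0.029, 1.0, -0.0], [1.0, -0.029, -0.0], [-0.0, -0.0, -1.0]]
contact_force: [-0.2, -1.0, -0.0]
finger_gap: 0.0003
```

```bash
python3 - <<'E'
from h import *
s=ctrl.get_image("side");t=ctrl.get_image("top");w=ctrl.get_image("wrist")
cv2.imwrite("pics/wrist4.png",w["image"])
crop(s,"side4.png",320,190,90,90,6)
for z in (.1028,.1105,.12): print((proj(s,[.5296,.065,z])-[320,190])*6)
o=ctrl.observe();print(o["eef_pos"],o["contact_force"])
E
```

```text
[205.3526 298.1269]
[205.7603 284.6998]
[206.2673 267.9985]
[0.5296 0.0652 0.12  ] [-1.0716  0.0096  0.3129]
```

View pics/side4.png

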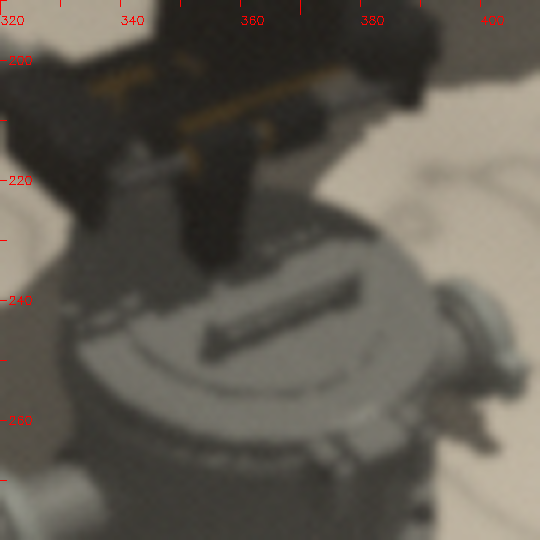

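View pics/wrist4.png

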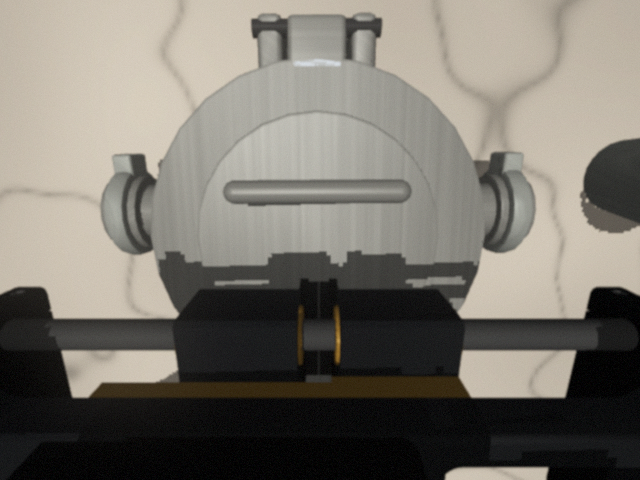

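>>> move_arm(
  claw=[0,0,0,0],
  linear=[
    [0,0,-1],
    [0,0,-1],
    [0,0,-1],
    [0,0,0],
  ],
  dr=[
    [0,0,0],
    [0,0,0],
    [0,0,0],
    [0,0,0],
  ],
)

```text
time_s: 6.1
eef_pos: [0.5297, 0.065, 0.1169]
ee_rot: [[0.029, 1.0, 0.0], [1.0, -0.029, -0.0], [-0.0, 0.0, -1.0]]
contact_force: [0.4, -1.2, 0.3]
finger_gap: 0.0006
```

>>> move_arm(
  claw=[0,0,0,0],
  linear=[
    [0,0,-1],
    [0,0,-1],
    [0,0,-1],
    [0,0,0],
  ],
  dr=[
    [0,0,0],
    [0,0,0],
    [0,0,0],
    [0,0,0],
  ],
)

```text
time_s: 6.43
eef_pos: [0.5297, 0.065, 0.1139]
ee_rot: [[0.029, 1.0, 0.0], [1.0, -0.029, 0.0], [0.0, 0.0, -1.0]]
contact_force: [0.6, -0.2, 0.5]
finger_gap: 0.0004
```

```bash
python3 - <<'E'
from h import *
s=ctrl.get_image("side");t=ctrl.get_image("top");w=ctrl.get_image("wrist")
cv2.imwrite("pics/wrist5.png",w["image"])
crop(s,"side5.png",320,190,90,90,6)
crop(t,"top5.png",220,200,130,130,5)
o=ctrl.observe();print(o["eef_pos"],o["contact_force"])
H=np.array([.5318,.194,.1055]); ya=np.array([.02,1,0]);xa=np.array([1,-.02,0])
def lid(th,r,off,x=0): 
    return H+xa*x+ya*(-r*np.cos(th)+off*np.sin(th))+np.array([0,0,r*np.sin(th)+off*np.cos(th)])
for th in [0,.05,.1,.15]:
    print(th,"wrist hnd",proj(w,lid(th,.075,.028)),"rim L R",proj(w,lid(th,.098,.005,-.085)),proj(w,lid(th,.098,.005,.085)),"near hinge",proj(w,lid(th,.013,.005)),"hinge",proj(w,H),"side: hnd ends",(proj(s,lid(th,.075,.028,-.04))-[320,190])*6,(proj(s,lid(th,.075,.028,.04))-[320,190])*6,"top rim",(proj(t,lid(th,.183,.005))-[220,200])*5, "hnd",(proj(t,lid(th,.075,.033))-[220,200])*5)
E
```

```text
[0.5296 0.0652 0.114 ] [-0.8893  0.0603 -0.1419]
0 wrist hnd [318.4705 196.3964] rim L R [155.5783 235.5106] [482.4782 232.6057] near hinge [317.2014  51.7455] hinge [316.9468  22.7073] side: hnd ends [351.5624 275.3331] [202.5399 335.6526] top rim [465.6798 354.4901] hnd [214.1256 351.0379]
0.05 wrist hnd [318.4446 194.1732] rim L R [151.0701 237.2768] [487.0273 234.2955] near hinge [317.1913  50.714 ] hinge [316.9468  22.7073] side: hnd ends [354.0739 270.3233] [204.7146 330.6729] top rim [464.3205 353.5724] hnd [209.0716 350.6374]
0.1 wrist hnd [318.4131 191.3544] rim L R [146.2561 238.6527] [491.8768 235.5889] near hinge [317.1804  49.602 ] hinge [316.9468  22.7073] side: hnd ends [356.8412 265.6406] [207.1404 326.033 ] top rim [461.888  352.6399] hnd [203.5803 350.2428]
0.15 wrist hnd [318.3758 187.898 ] rim L R [141.1183 239.6008] [497.0439 236.4479] near hinge [317.1689  48.4114] hinge [316.9468  22.7073] side: hnd ends [359.8599 261.2986] [209.8137 321.7466] top rim [458.3612 351.6949] hnd [197.6626 349.8554]
```

View pics/side5.png

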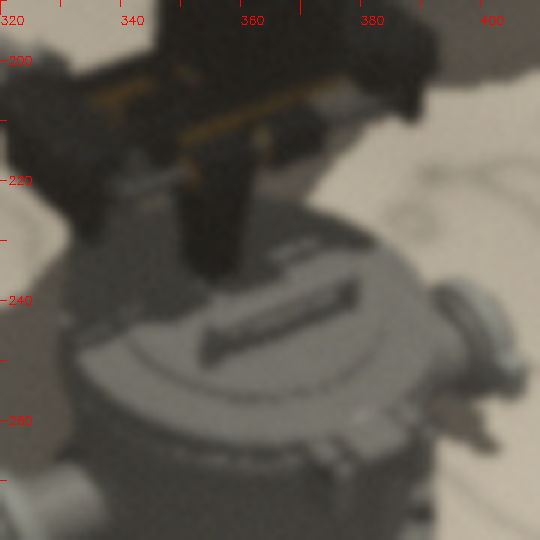

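View pics/wrist5.png

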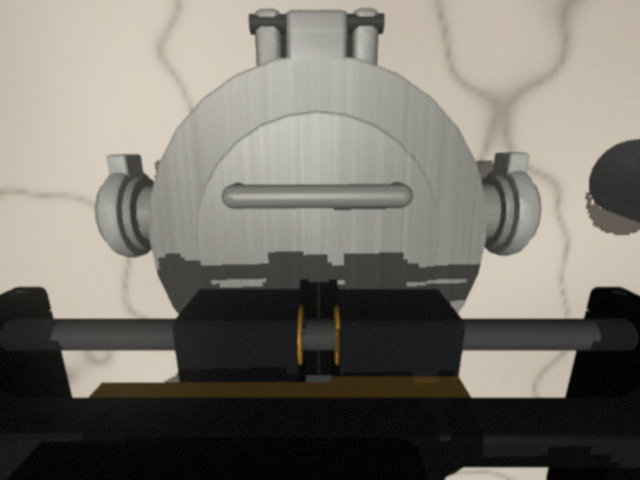

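View pics/top5.png

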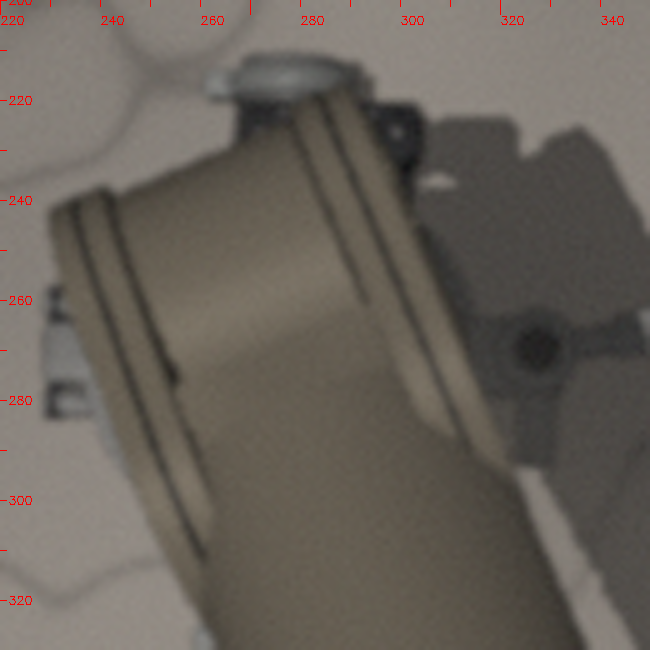

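```bash
python3 - <<'E'
from h import *
w=ctrl.get_image("wrist");o=ctrl.observe();p=o["eef_pos"];R=o["ee_rot"]
for d in (0,.005,.01,.017): print(d,proj(w,p+R@[0,0,d]),[proj(w,p+R@[sx*.0095,sy*.007,d]) for sx,sy in((1,1),(1,-1))])
crop(w,"wrist6.png",260,220,120,120,6)
print(o["eef_pos"],o["contact_force"],o["joint_pos"])
E
```

```text
0 [320.0069 291.3135] [array([333.2943, 274.716 ]), array([306.7596, 274.7255])]
0.005 [319.9605 287.5518] [array([332.9031, 271.3306]), array([307.0555, 271.3398])]
0.01 [319.9164 283.9773] [array([332.5318, 268.116 ]), array([307.3365, 268.125 ])]
0.017 [319.8582 279.2619] [array([332.0423, 263.879 ]), array([307.7068, 263.8875])]
[0.5296 0.0652 0.114 ] [0.4044 0.1172 1.0323] [ 0.464   0.311  -0.7749  1.7967  0.2387  1.1305 -0.4185]
```

View pics/wrist6.png

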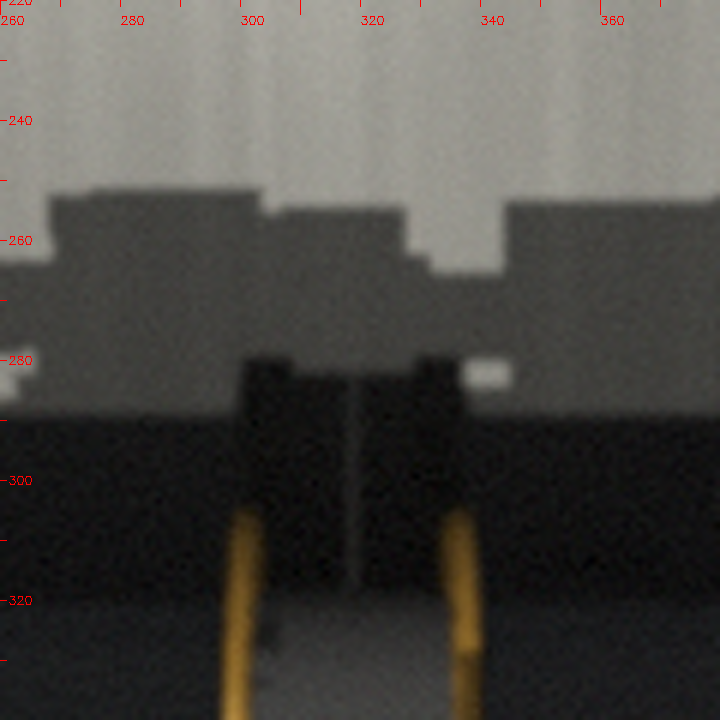

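```bash
python3 - <<'E'
from h import *
s=ctrl.get_image("side")
for n in (0,.005,.01,.017):
  print(n,(proj(s,[.5292,.1628,.2491-n])-[270,100])*4,(proj(s,[.5292,.1628+.009,.2491-n])-[270,100])*4)
E
python3 - <<'E'
import cv2
im=cv2.imread("pics/side2.png"); cv2.imwrite("pics/side2b.png",cv2.resize(im[300:520,340:560],None,fx=3,fy=3))
E
```

```text
0 [438.2412 447.5082] [447.5782 454.4599]
0.005 [437.7709 454.3737] [447.0802 461.344 ]
0.01 [437.303  461.2026] [446.5849 468.1912]
0.017 [436.6522 470.702 ] [445.8958 477.7157]
```

View pics/side2b.png

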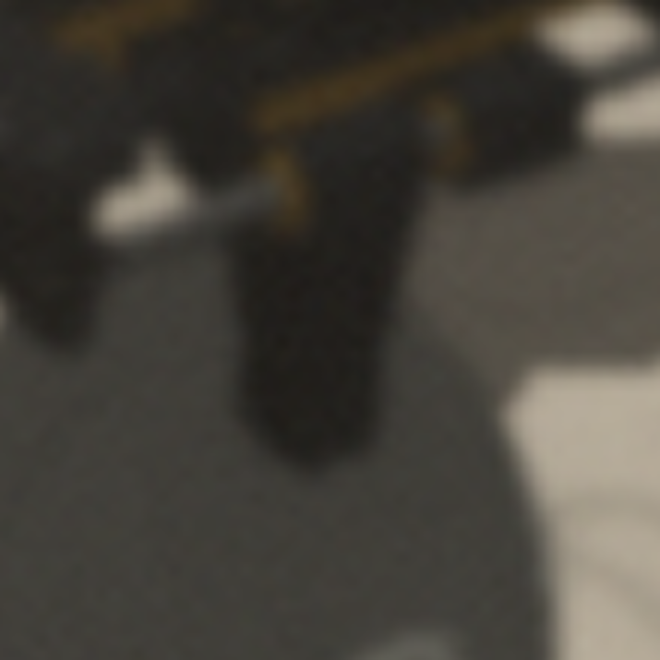

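>>> move_arm(
  claw=[0,0,0],
  linear=[
    [0,0,-1],
    [0,0,-1],
    [0,0,0],
  ],
  dr=[
    [0,0,0],
    [0,0,0],
    [0,0,0],
  ],
)

```text
time_s: 6.93
eef_pos: [0.5297, 0.065, 0.1119]
ee_rot: [[0.029, 1.0, 0.0], [1.0, -0.029, 0.0], [0.0, 0.0, -1.0]]
contact_force: [-0.0, -0.8, 0.2]
finger_gap: 0.0006
```

>>> move_arm(
  claw=[0,0,0],
  linear=[
    [0,0,-1],
    [0,0,-1],
    [0,0,0],
  ],
  dr=[
    [0,0,0],
    [0,0,0],
    [0,0,0],
  ],
)

```text
time_s: 7.18
eef_pos: [0.5297, 0.065, 0.1099]
ee_rot: [[0.029, 1.0, 0.0], [1.0, -0.029, -0.0], [-0.0, 0.0, -1.0]]
contact_force: [0.7, 0.2, 0.6]
finger_gap: 0.0006
```

```bash
python3 - <<'E'
from h import *
s=ctrl.get_image("side");w=ctrl.get_image("wrist")
a=cv2.resize(s["image"][200:280,320:410],None,fx=6,fy=6,interpolation=cv2.INTER_CUBIC)
cv2.imwrite("pics/side7.png",a); cv2.imwrite("pics/wrist7.png",w["image"])
o=ctrl.observe();print(o["eef_pos"],o["contact_force"],o["joint_efforts"])
H=np.array([.5318,.194,.1055]); ya=np.array([.02,1,0]);xa=np.array([1,-.02,0])
def lid(th,r,off,x=0): 
    return H+xa*x+ya*(-r*np.cos(th)+off*np.sin(th))+np.array([0,0,r*np.sin(th)+off*np.cos(th)])
for th in [0,.05,.1]:
    print(th,"wrist hnd",proj(w,lid(th,.075,.028)),"rim L R",proj(w,lid(th,.098,.005,-.085)),proj(w,lid(th,.098,.005,.085)),"near hinge",proj(w,lid(th,.013,.005)))
E
```

```text
[0.5296 0.0651 0.1099] [ 0.4229  0.2042 -0.1608] [  0.0533 -47.5019  -7.8006 -35.0127  -0.0316  -0.0057  -0.0046]
0 wrist hnd [318.2677 197.4248] rim L R [151.7599 237.2676] [485.9769 234.24  ] near hinge [316.9432  48.9797]
0.05 wrist hnd [318.2361 195.1707] rim L R [147.0412 239.1258] [490.7311 236.0166] near hinge [316.9317  47.9087]
0.1 wrist hnd [318.1984 192.3021] rim L R [141.9959 240.5901] [495.8057 237.3928] near hinge [316.9195  46.7548]
```

View pics/side7.png

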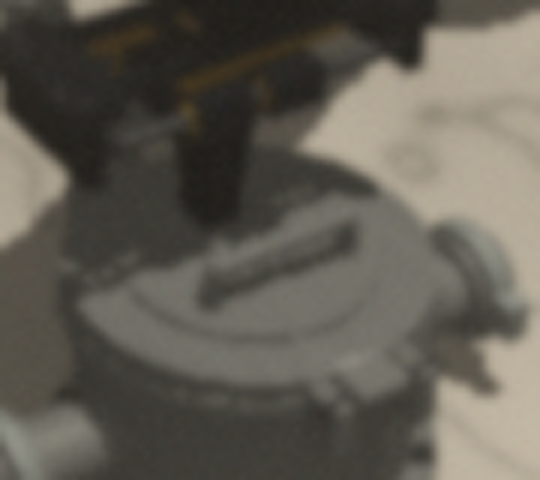

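View pics/wrist7.png

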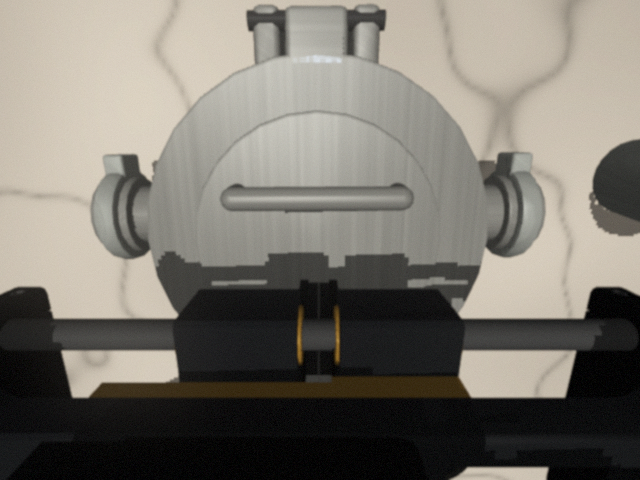

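```bash
python3 - <<'E'
from h import *
s=ctrl.get_image("side");w=ctrl.get_image("wrist");t=ctrl.get_image("top")
for x in (.4347,.59,.6247):
  for z in (.12,.14,.16,.18): print(x,z,proj(s,[x,.065,z]))
crop(s,"side8.png",310,170,100,80,7)
E
```

```text
0.4347 0.12 [381.8889 223.3552]
0.4347 0.14 [382.3199 217.4871]
0.4347 0.16 [382.759  211.5088]
0.4347 0.18 [383.2064 205.4172]
0.59 0.12 [335.9624 242.238 ]
0.59 0.14 [335.9661 236.2484]
0.59 0.16 [335.97   230.1402]
0.59 0.18 [335.9739 223.91  ]
0.6247 0.12 [325.0435 246.7274]
0.6247 0.14 [324.9391 240.7114]
0.6247 0.16 [324.8326 234.5751]
0.6247 0.18 [324.724  228.3147]
```

View pics/side8.png

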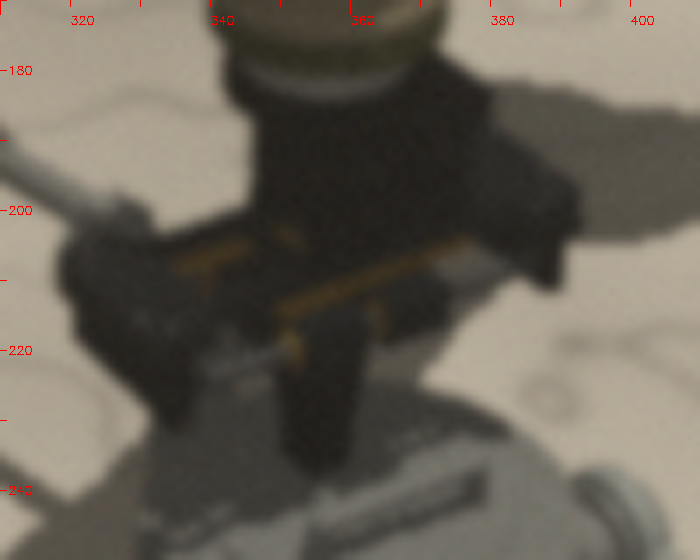

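>>> move_arm(
  claw=[0,0],
  linear=[
    [0,0,-1],
    [0,0,-1],
  ],
  dr=[
    [0,0,0],
    [0,0,0],
  ],
)

```text
time_s: 7.6
eef_pos: [0.5297, 0.0651, 0.1081]
ee_rot: [[0.029, 1.0, 0.0], [1.0, -0.029, -0.0], [-0.0, 0.0, -1.0]]
contact_force: [0.2, -0.6, 1.7]
finger_gap: 0.0005
```

>>> move_arm(
  claw=[0,0],
  linear=[
    [0,0,-1],
    [0,0,-1],
  ],
  dr=[
    [0,0,0],
    [0,0,0],
  ],
)

```text
time_s: 7.77
eef_pos: [0.5297, 0.065, 0.106]
ee_rot: [[0.029, 1.0, 0.0], [1.0, -0.029, -0.0], [-0.0, 0.0, -1.0]]
contact_force: [0.5, -1.6, 1.6]
finger_gap: 0.0006
```

>>> move_arm(
  claw=[0,0],
  linear=[
    [0,0,-1],
    [0,0,-1],
  ],
  dr=[
    [0,0,0],
    [0,0,0],
  ],
)

```text
time_s: 7.93
eef_pos: [0.5298, 0.065, 0.1053]
ee_rot: [[0.029, 1.0, 0.0], [1.0, -0.029, -0.001], [-0.001, 0.0, -1.0]]
contact_force: [-11.0, -3.1, 28.1]
finger_gap: 0.0001
```

```bash
python3 - <<'E'
from h import *
o=ctrl.observe();print(o["eef_pos"],o["contact_force"],o["wrist_torque"],o["joint_pos"])
s=ctrl.get_image("side");w=ctrl.get_image("wrist");t=ctrl.get_image("top")
crop(s,"side9.png",310,170,100,80,7);cv2.imwrite("pics/wrist9.png",w["image"])
cv2.imwrite("pics/top9.png",t["image"])
E
```

```text
[0.5298 0.065  0.1053] [-11.0078  -3.1115  28.116 ] [-0.7276  2.4752  0.0237] [ 0.4593  0.3217 -0.7713  1.805   0.249   1.1146 -0.4264]
```

View pics/side9.png

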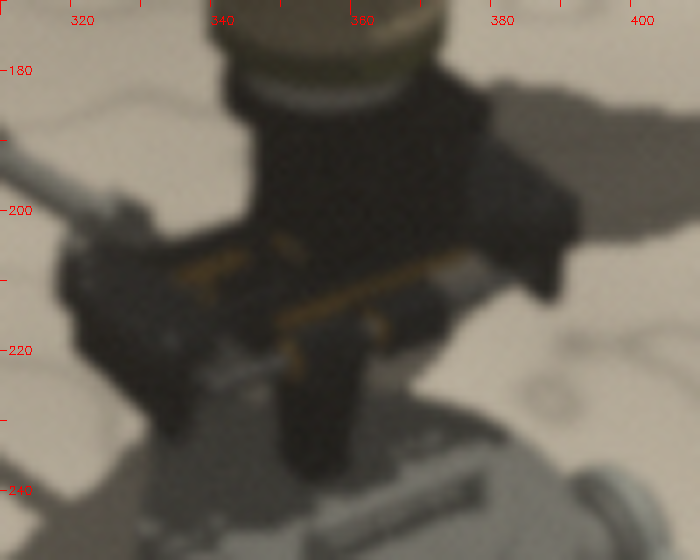

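View pics/wrist9.png

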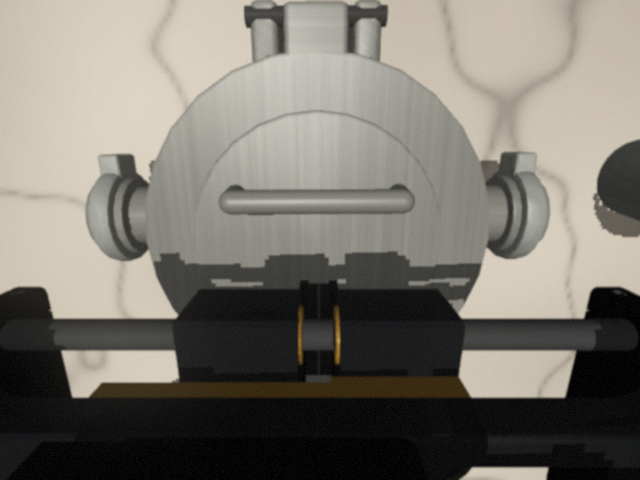

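View pics/top9.png

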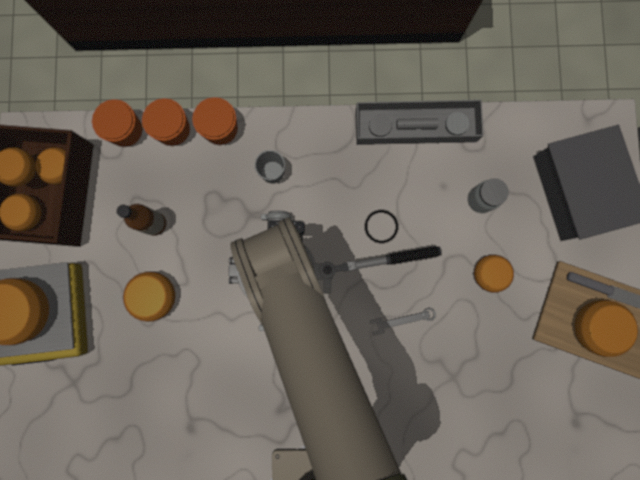

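>>> move_arm(
  claw=[0,0,0,0,40,40,40,40,40,40,40,40,40,40,40,40,40,40],
  linear=[
    [0,0,15],
    [0,0,25],
    [0,0,30],
    [0,0,30],
    [-3,-6,0],
    [-3,-6,0],
    [-3,-6,0],
    [-3,-6,0],
    [-3,-6,0],
    [-3,-6,0],
    [-3,-6,0],
    [-3,-6,0],
    [-3,-6,0],
    [-3,-6,0],
    [-3,-6,0],
    [-4,-6,0],
    [-3,-6,0],
    [-3,-5,0],
  ],
  dr=[
    [0,0,0],
    [0,0,0],
    [0,0,0],
    [0,0,0],
    [0,0,0.1],
    [0,0,0.1],
    [0,0,0.1],
    [0,0,0.1],
    [0,0,0.1],
    [0,0,0.1],
    [0,0,0.1],
    [0,0,0.1],
    [0,0,0.1],
    [0,0,0.1],
    [0,0,0.1],
    [0,0,0.1],
    [0,0,0.1],
    [0,0,0],
  ],
)

```text
time_s: 9.58
eef_pos: [0.4864, -0.0183, 0.2039]
ee_rot: [[-0.957, 0.291, -0.0], [0.291, 0.957, 0.0], [0.0, 0.0, -1.0]]
contact_force: [-0.2, -0.8, 0.3]
finger_gap: 0.0398
```

```bash
python3 - <<'E'
from h import *
o=ctrl.observe();print(o["eef_pos"],o["ee_rot"],o["contact_force"],o["joint_pos"])
s=ctrl.get_image("side");w=ctrl.get_image("wrist");t=ctrl.get_image("top")
cv2.imwrite("pics/side10.png",s["image"]);cv2.imwrite("pics/wrist10.png",w["image"])
crop(t,"top10.png",220,200,230,145,3)
for n,p in dict(nut=[.5285,-.0187,.165],pin=[.487,-.018,.1455],tip=o["eef_pos"]+[0,0,.005]).items(): print(n,proj(w,p),proj(s,p))
E
```

```text
[ 0.4864 -0.0183  0.2039] [[-0.9568  0.2909 -0.0002]
 [ 0.2909  0.9568  0.0001]
 [ 0.0002  0.0001 -1.    ]] [-0.1772 -0.7865  0.3183] [ 0.792   0.1073 -0.8869  1.7958  0.0866  1.279   1.1586]
nut [338.6355 323.8657] [337.4896 206.6777]
pin [321.2733 258.9261] [349.6867 208.0119]
tip [321.382  297.2665] [350.2047 188.7509]
```

View pics/wrist10.png

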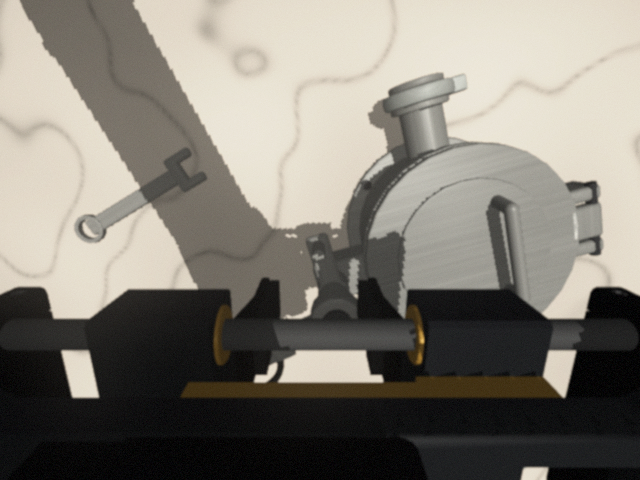

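View pics/side10.png

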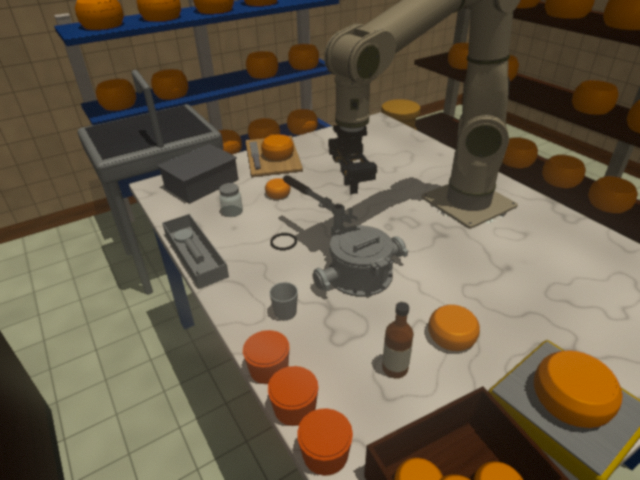

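View pics/top10.png

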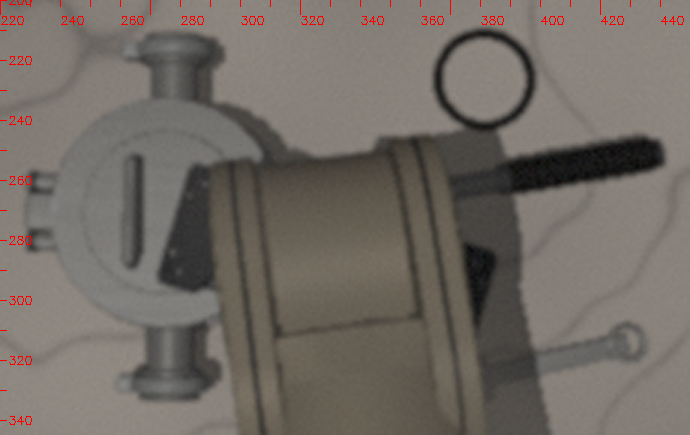

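```bash
python3 - <<'E'
from h import *
w=ctrl.get_image("wrist");s=ctrl.get_image("side")
crop(w,"wrist11.png",260,210,140,120,5)
crop(s,"side11.png",290,150,120,110,6)
for n,p in dict(nut=[.5285,-.0187,.165],pinT=[.487,-.018,.1455],pinB=[.487,-.018,.1195],lidc=[.5303,.0965,.1105],stubL=[.4015,.094,.045],hinge=[.5318,.194,.1055]).items(): print(n,proj(w,p),(proj(w,p)-[260,210])*5,(proj(s,p)-[290,150])*6)
print(w["cam_to_world"])
E
```

```text
nut [336.892 323.421] [384.4599 567.1048] [284.9373 340.0664]
pinT [319.493  258.5529] [297.4649 242.7644] [358.1203 348.0716]
pinB [319.3676 247.7312] [296.8381 188.6559] [357.1318 393.3199]
lidc [471.2    252.7704] [1055.9998  213.8519] [425.682  560.4275]
stubL [410.5454  99.425 ] [ 752.7269 -552.875 ] [634.0548 573.6678]
hinge [590.2045 217.5948] [1651.0227   37.974 ] [558.9819 687.6861]
[[ 0.2997  0.9164  0.2653  0.413 ]
 [ 0.954  -0.288  -0.083   0.0043]
 [ 0.0003  0.2779 -0.9606  0.373 ]
 [ 0.      0.      0.      1.    ]]
```

View pics/wrist11.png

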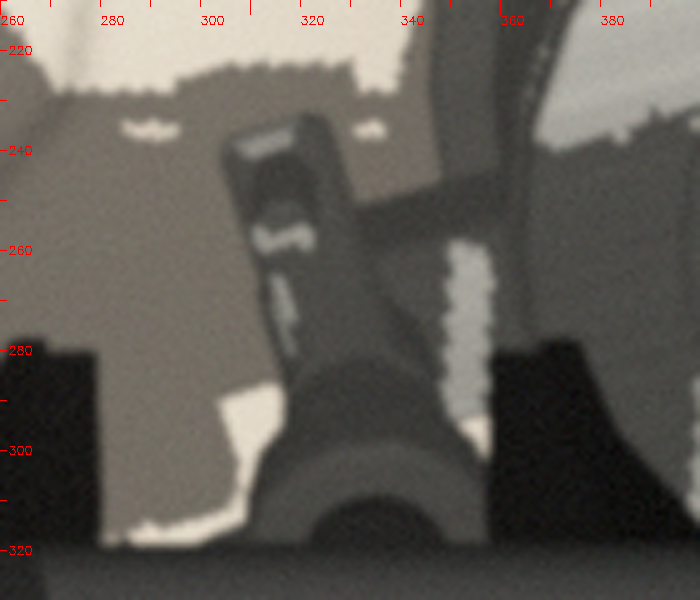

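View pics/side11.png

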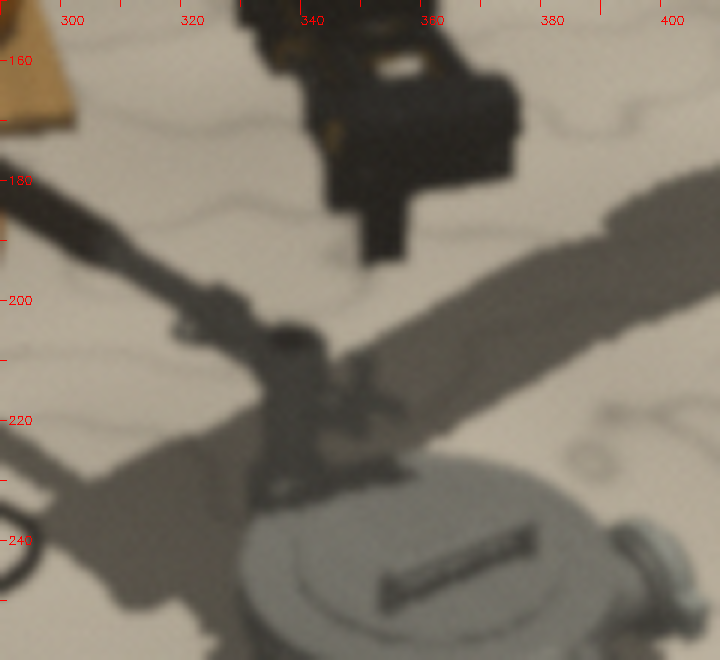

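```bash
python3 - <<'E'
from h import *
s=ctrl.get_image("side");o=ctrl.observe();p=o["eef_pos"];R=o["ee_rot"]
# near finger at tool +y (world +y side): inner .02, outer .035
for d in (-.06,-.05,-.04,-.03,-.02,-.005,.005,.017):
    print(d,[ ((proj(s,p+R@[sx,sy,d])-[290,150])*6).round(0) for sx,sy in ((-.0095,.02),(-.0095,.035),(.0095,.035),(.0375,.035),(-.0375,.09),(.0375,.09))])
E
```

```text
-0.06 [array([358., 152.]), array([368., 168.]), array([409., 162.]), array([469., 152.]), array([346., 241.]), array([513., 214.])]
-0.05 [array([357., 172.]), array([368., 188.]), array([409., 182.]), array([469., 172.]), array([346., 261.]), array([512., 234.])]
-0.04 [array([357., 191.]), array([367., 208.]), array([408., 201.]), array([468., 192.]), array([345., 281.]), array([511., 254.])]
-0.03 [array([356., 211.]), array([367., 227.]), array([407., 221.]), array([467., 211.]), array([345., 301.]), array([510., 274.])]
-0.02 [array([356., 230.]), array([366., 247.]), array([407., 240.]), array([466., 230.]), array([344., 321.]), array([509., 293.])]
-0.005 [array([355., 258.]), array([366., 275.]), array([406., 269.]), array([464., 259.]), array([344., 350.]), array([507., 322.])]
0.005 [array([355., 277.]), array([365., 294.]), array([405., 287.]), array([463., 278.]), array([344., 369.]), array([506., 341.])]
0.017 [array([355., 299.]), array([365., 316.]), array([404., 310.]), array([462., 300.]), array([343., 392.]), array([504., 364.])]
```

>>> move_arm(
  claw=[40,40,40,40,40,40,40],
  linear=[
    [0,-1,-20],
    [0,0,-20],
    [0,0,-20],
    [0,0,-10],
    [0,0,-8],
    [0,0,-6],
    [0,0,0],
  ],
  dr=[
    [0,0,0],
    [0,0,0],
    [0,0,0],
    [0,0,0],
    [0,0,0],
    [0,0,0],
    [0,0,0],
  ],
)

```text
time_s: 10.47
eef_pos: [0.4865, -0.0187, 0.1195]
ee_rot: [[-0.955, 0.295, -0.001], [0.295, 0.955, 0.0], [0.001, 0.0, -1.0]]
contact_force: [-0.6, 0.0, -0.4]
finger_gap: 0.04
```

>>> move_arm(
  claw=[5,5,5,5,5,5,5,5],
  linear=[
    [0,0,0],
    [0,0,0],
    [0,0,0],
    [0,0,0],
    [0,0,0],
    [0,0,0],
    [0,0,0],
    [0,0,0],
  ],
  dr=[
    [0,0,0],
    [0,0,0],
    [0,0,0],
    [0,0,0],
    [0,0,0],
    [0,0,0],
    [0,0,0],
    [0,0,0],
  ],
  newtons=15,
)

```text
time_s: 11.13
eef_pos: [0.4867, -0.0192, 0.1202]
ee_rot: [[-0.955, 0.296, -0.0], [0.296, 0.955, -0.0], [-0.0, -0.0, -1.0]]
contact_force: [-2.3, -1.8, 3.5]
finger_gap: 0.009
```

```bash
python3 - <<'E'
from h import *
w=ctrl.get_image("wrist");s=ctrl.get_image("side")
crop(w,"wrist12.png",250,200,140,130,5)
crop(s,"side12.png",290,150,120,110,6)
p=np.array([.4865,-.0187]);c=np.array([.5285,-.0187])
a0=np.arctan2(*(p-c)[::-1])%(2*np.pi); print(a0)
N=16;a=np.linspace(a0,np.pi/2-.02,N+1)
P=c+.042*np.c_[np.cos(a),np.sin(a)];print((np.diff(P,axis=0)*1e3).round(1),a[1]-a[0])
E
```

```text
3.141592653589793
[[0.2 4.2]
 [0.6 4.1]
 [1.  4. ]
 [1.4 3.9]
 [1.8 3.8]
 [2.2 3.6]
 [2.5 3.3]
 [2.8 3.1]
 [3.1 2.8]
 [3.4 2.4]
 [3.6 2.1]
 [3.8 1.7]
 [4.  1.3]
 [4.1 0.9]
 [4.1 0.5]
 [4.2 0.1]] -0.0994247704246809
```

View pics/wrist12.png

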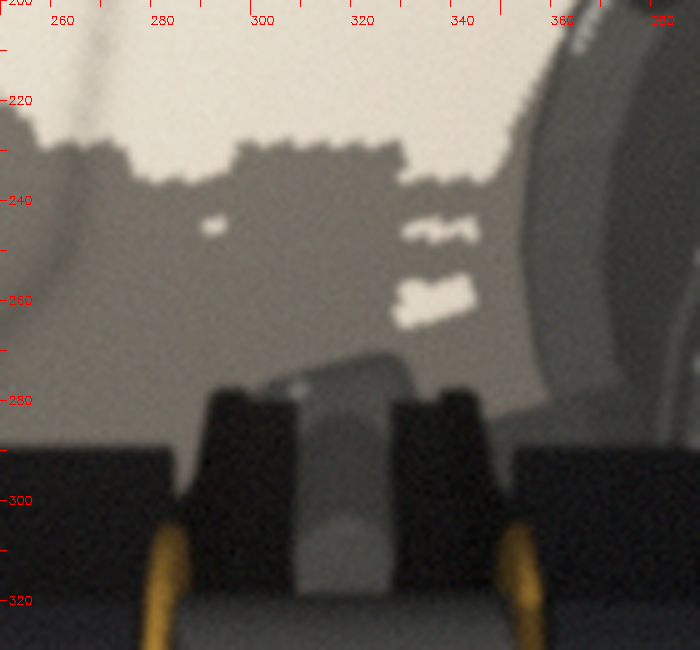

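View pics/side12.png

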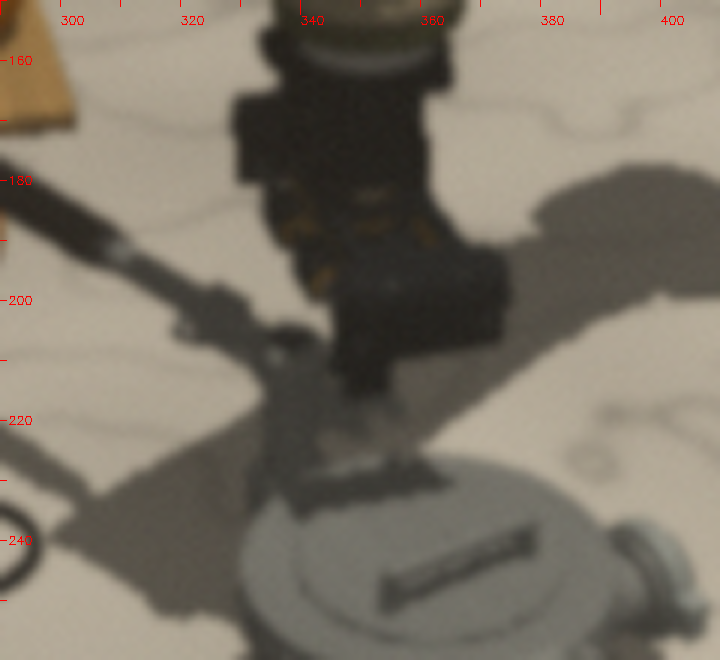

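>>> move_arm(
  claw=[5,5,5,5,5,5,5,5],
  linear=[
    [0.2,4.2,0],
    [0.6,4.1,0],
    [1,4,0],
    [1.4,3.9,0],
    [1.8,3.8,0],
    [2.2,3.6,0],
    [2.5,3.3,0],
    [2.8,3.1,0],
  ],
  dr=[
    [0,0,-0.08],
    [0,0,-0.08],
    [0,0,-0.08],
    [0,0,-0.08],
    [0,0,-0.08],
    [0,0,-0.08],
    [0,0,-0.08],
    [0,0,-0.08],
  ],
)

```text
time_s: 11.9
eef_pos: [0.4987, 0.0104, 0.1201]
ee_rot: [[-0.586, 0.81, -0.001], [0.81, 0.586, -0.001], [-0.0, -0.002, -1.0]]
contact_force: [-4.1, -4.2, 5.4]
finger_gap: 0.0092
```

>>> move_arm(
  claw=[5,5,5,5,5,5,5,5],
  linear=[
    [3.1,2.8,0],
    [3.4,2.4,0],
    [3.6,2.1,0],
    [3.8,1.7,0],
    [4,1.3,0],
    [4.1,0.9,0],
    [4.1,0.5,0],
    [3,0.1,0],
  ],
  dr=[
    [0,0,-0.08],
    [0,0,-0.08],
    [0,0,-0.08],
    [0,0,-0.08],
    [0,0,-0.08],
    [0,0,-0.08],
    [0,0,-0.08],
    [0,0,-0.05],
  ],
)

```text
time_s: 12.57
eef_pos: [0.5279, 0.0226, 0.1201]
ee_rot: [[-0.016, 1.0, -0.002], [1.0, 0.016, -0.001], [-0.001, -0.002, -1.0]]
contact_force: [-6.0, -2.4, 6.2]
finger_gap: 0.0093
```

>>> move_arm(
  claw=[5,5,5],
  linear=[
    [1,0,0],
    [1,0,0],
    [0,0,0],
  ],
  dr=[
    [0,0,0],
    [0,0,0],
    [0,0,0],
  ],
)

```text
time_s: 12.82
eef_pos: [0.5284, 0.0228, 0.1199]
ee_rot: [[-0.021, 1.0, -0.004], [1.0, 0.021, -0.001], [-0.001, -0.004, -1.0]]
contact_force: [-11.7, -2.1, 11.9]
finger_gap: 0.0093
```

>>> move_arm(
  claw=[5,5,5],
  linear=[
    [1,0,0],
    [0,0,0],
    [0,0,0],
  ],
  dr=[
    [0,0,0],
    [0,0,0],
    [0,0,0],
  ],
)

```text
time_s: 13.07
eef_pos: [0.5285, 0.0229, 0.1198]
ee_rot: [[-0.021, 1.0, -0.006], [1.0, 0.021, -0.001], [-0.001, -0.006, -1.0]]
contact_force: [-16.4, -1.7, 14.6]
finger_gap: 0.0098
```

>>> move_arm(
  claw=[5,5,30,30,30,30,30,30,30,30,30],
  linear=[
    [-2,0,0],
    [-0.5,0,0],
    [0,0,0],
    [0,0,0],
    [0,0,0],
    [0,0,0],
    [0,0,10],
    [0,0,20],
    [0,0,30],
    [0,0,30],
    [0,0,20],
  ],
  dr=[
    [0,0,0],
    [0,0,0],
    [0,0,0],
    [0,0,0],
    [0,0,0],
    [0,0,0],
    [0,0,0],
    [0,0,0],
    [0,0,0],
    [0,0,0],
    [0,0,0],
  ],
)

```text
time_s: 13.98
eef_pos: [0.5295, 0.0233, 0.2336]
ee_rot: [[-0.022, 1.0, 0.003], [1.0, 0.022, 0.0], [0.0, 0.003, -1.0]]
contact_force: [0.7, -0.7, 0.3]
finger_gap: 0.0299
```

>>> move_arm(
  claw=[0,0,0,0,0,0,0,0,0],
  linear=[
    [8,-24,0],
    [8,-24,0],
    [8,-25,0],
    [8,-24,0],
    [7,-24,0],
    [8,-25,0],
    [7,-24,0],
    [7,-25,0],
    [7,-24,0],
  ],
  dr=[
    [0,0,0.015],
    [0,0,0.015],
    [0,0,0.015],
    [0,0,0.015],
    [0,0,0.015],
    [0,0,0.015],
    [0,0,0.015],
    [0,0,0.015],
    [0,0,0.01],
  ],
)

```text
time_s: 14.73
eef_pos: [0.5971, -0.1975, 0.2309]
ee_rot: [[-0.151, 0.989, 0.001], [0.989, 0.151, -0.0], [-0.0, 0.001, -1.0]]
contact_force: [0.0, -0.4, 0.0]
finger_gap: 0.0005
```

```bash
python3 - <<'E'
from h import *
o=ctrl.observe();print(o["eef_pos"],o["ee_rot"][:,1],o["joint_pos"])
s=ctrl.get_image("side");w=ctrl.get_image("wrist");t=ctrl.get_image("top")
cv2.imwrite("pics/wrist13.png",w["image"]);crop(t,"top13.png",220,200,230,145,3);crop(s,"side13.png",270,130,150,145,4)
E
```

```text
[ 0.5971 -0.1975  0.2309] [0.9885 0.1511 0.0007] [ 0.7021  0.3971 -0.608   1.4042  0.2257  1.4093  0.2464]
```

View pics/wrist13.png

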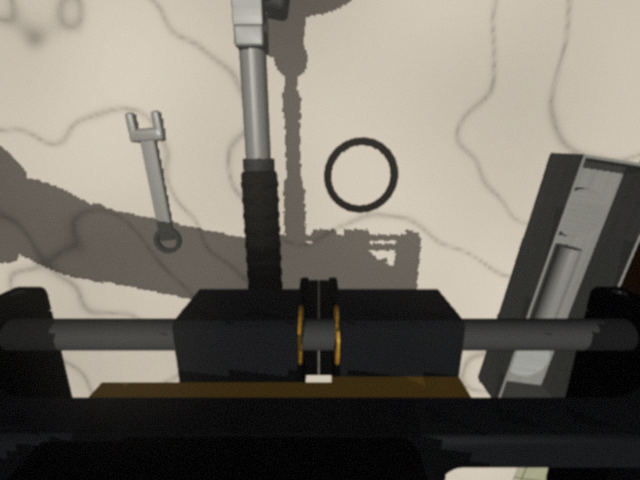

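View pics/top13.png

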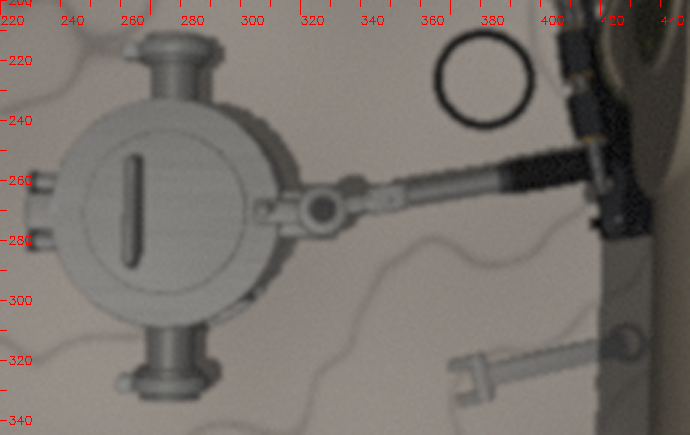

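View pics/side13.png

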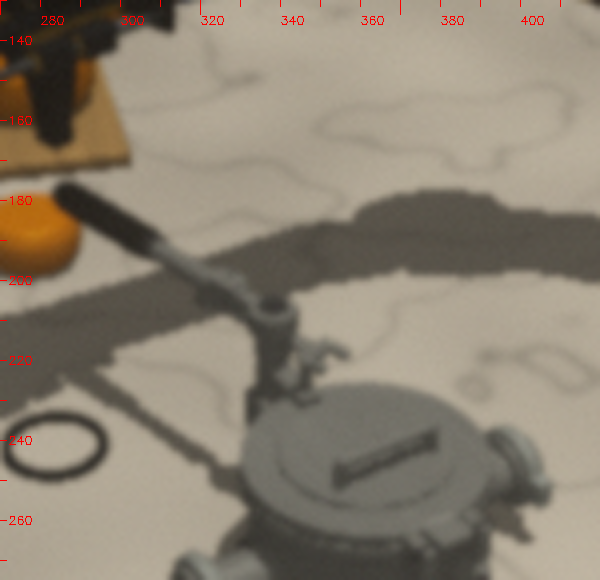

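>>> move_arm(
  claw=[0,0,0,0,0,0],
  linear=[
    [0,0,-20],
    [0,0,-25],
    [0,0,-25],
    [0,0,-20],
    [0,0,-14],
    [0,0,0],
  ],
  dr=[
    [0,0,0],
    [0,0,0],
    [0,0,0],
    [0,0,0],
    [0,0,0],
    [0,0,0],
  ],
)

```text
time_s: 15.38
eef_pos: [0.5953, -0.1948, 0.1236]
ee_rot: [[-0.152, 0.988, -0.004], [0.988, 0.152, 0.002], [0.002, -0.003, -1.0]]
contact_force: [-1.6, 0.3, -0.2]
finger_gap: 0.0004
```

>>> move_arm(
  claw=[0,0,0,0],
  linear=[
    [-4,-0.6,0],
    [-4,-0.6,0],
    [-2,-0.3,0],
    [0,0,0],
  ],
  dr=[
    [0,0,0],
    [0,0,0],
    [0,0,0],
    [0,0,0],
  ],
)

```text
time_s: 15.72
eef_pos: [0.5869, -0.1981, 0.1275]
ee_rot: [[-0.15, 0.989, 0.002], [0.989, 0.15, -0.001], [-0.001, 0.002, -1.0]]
contact_force: [0.1, -0.4, 0.9]
finger_gap: 0.0004
```

```bash
python3 - <<'E'
from h import *
o=ctrl.observe();print(o["eef_pos"],o["contact_force"])
s=ctrl.get_image("side");w=ctrl.get_image("wrist");t=ctrl.get_image("top")
cv2.imwrite("pics/wrist14.png",w["image"]);crop(s,"side14.png",250,130,130,100,6)
E
```

```text
[ 0.5869 -0.1981  0.1275] [ 0.1028 -0.3615  0.942 ]
```

View pics/wrist14.png

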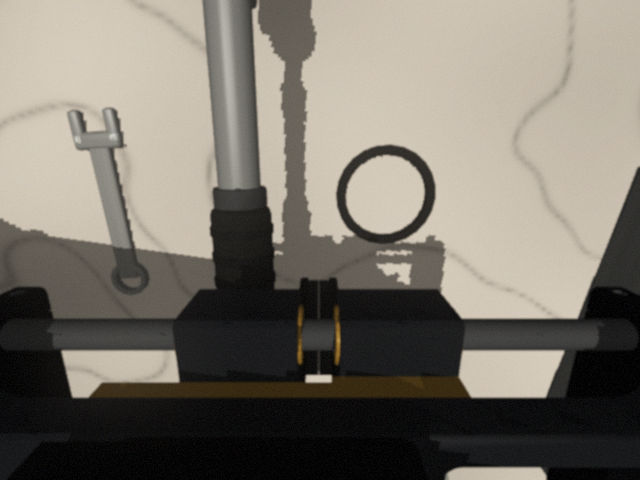

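View pics/side14.png

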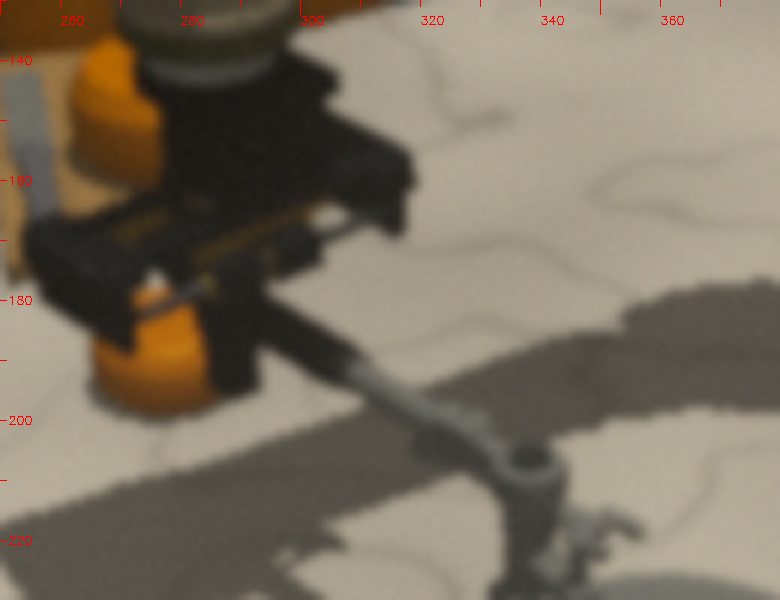

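>>> move_arm(
  claw=[0,0,0,0,0,0],
  linear=[
    [-3.6,-1.1,0],
    [-3.6,-1.1,0],
    [-3.6,-1,0],
    [-3.7,-0.9,0],
    [-3.7,-0.9,0],
    [-3.7,-0.8,0],
  ],
  dr=[
    [0,0,-0.02],
    [0,0,-0.02],
    [0,0,-0.02],
    [0,0,-0.02],
    [0,0,-0.02],
    [0,0,-0.02],
  ],
)

```text
time_s: 16.37
eef_pos: [0.5666, -0.203, 0.127]
ee_rot: [[-0.03, 1.0, 0.005], [1.0, 0.03, 0.0], [0.0, 0.005, -1.0]]
contact_force: [9.3, 0.9, -1.6]
finger_gap: 0.0003
```

>>> move_arm(
  claw=[0,0,0,0],
  linear=[
    [-3.7,-0.7,0],
    [-3.7,-0.6,0],
    [-3.7,-0.5,0],
    [-3.8,-0.5,0],
  ],
  dr=[
    [0,0,-0.02],
    [0,0,-0.02],
    [0,0,-0.02],
    [0,0,-0.02],
  ],
)

```text
time_s: 16.7
eef_pos: [0.5522, -0.2054, 0.1272]
ee_rot: [[0.05, 0.999, 0.006], [0.999, -0.05, -0.0], [-0.0, 0.006, -1.0]]
contact_force: [10.5, 0.6, -0.2]
finger_gap: 0.0007
```

```bash
python3 - <<'E'
from h import *
o=ctrl.observe();print(o["eef_pos"],o["contact_force"])
w=ctrl.get_image("wrist");t=ctrl.get_image("top")
cv2.imwrite("pics/wrist15.png",w["image"]);crop(t,"top15.png",300,200,150,120,5)
E
```

```text
[ 0.5522 -0.2054  0.1272] [10.5499  0.6111 -0.2016]
```

View pics/top15.png

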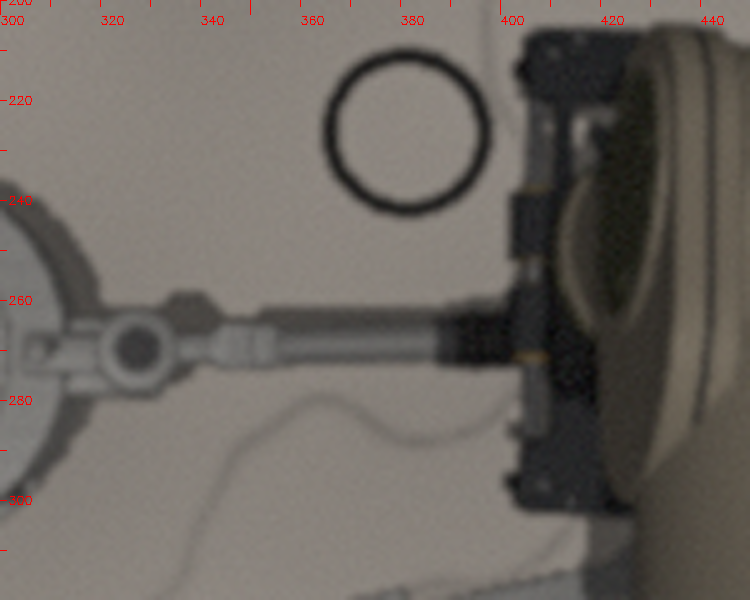

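View pics/wrist15.png

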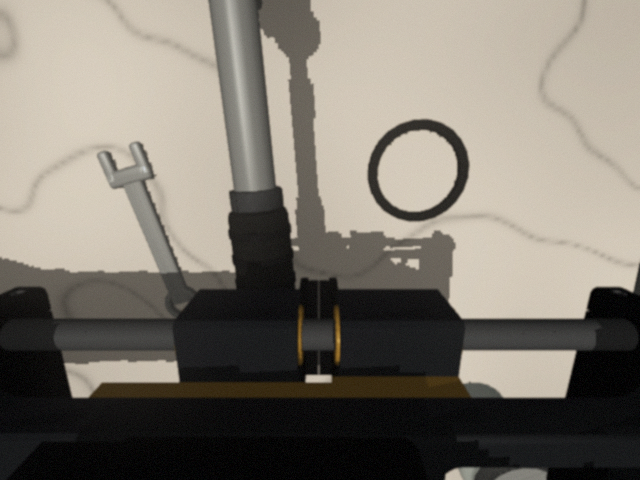

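>>> move_arm(
  claw=[0,0,0,0],
  linear=[
    [-3.8,-0.4,0],
    [-3.8,-0.3,0],
    [-3.8,-0.3,0],
    [-3.8,-0.2,0],
  ],
  dr=[
    [0,0,-0.02],
    [0,0,-0.02],
    [0,0,-0.02],
    [0,0,-0.02],
  ],
)

```text
time_s: 17.13
eef_pos: [0.5373, -0.2068, 0.1274]
ee_rot: [[0.13, 0.991, 0.007], [0.992, -0.13, -0.001], [0.0, 0.007, -1.0]]
contact_force: [11.5, -0.2, -0.1]
finger_gap: 0.0005
```

>>> move_arm(
  claw=[0,0,0,0],
  linear=[
    [-3.8,-0.1,0],
    [-3.8,-0.1,0],
    [-3.8,0,0],
    [-3.8,0,0],
  ],
  dr=[
    [0,0,-0.02],
    [0,0,-0.02],
    [0,0,-0.02],
    [0,0,-0.02],
  ],
)

```text
time_s: 17.47
eef_pos: [0.5225, -0.207, 0.1276]
ee_rot: [[0.209, 0.978, 0.007], [0.978, -0.209, -0.001], [0.001, 0.008, -1.0]]
contact_force: [12.9, -0.4, -1.5]
finger_gap: 0.0007
```

>>> move_arm(
  claw=[0,0,0],
  linear=[
    [-3.8,0.1,0],
    [-3.8,0.1,0],
    [0,0,0],
  ],
  dr=[
    [0,0,-0.02],
    [0,0,-0.02],
    [0,0,0],
  ],
)

```text
time_s: 17.72
eef_pos: [0.5147, -0.2067, 0.1276]
ee_rot: [[0.248, 0.969, 0.007], [0.969, -0.248, -0.001], [0.001, 0.007, -1.0]]
contact_force: [13.2, -0.5, -1.0]
finger_gap: 0.0005
```

>>> move_arm(
  claw=[0,0,0],
  linear=[
    [-3.8,0.2,0],
    [-3.8,0.3,0],
    [0,0,0],
  ],
  dr=[
    [0,0,-0.02],
    [0,0,-0.02],
    [0,0,0],
  ],
)

```text
time_s: 17.97
eef_pos: [0.5074, -0.2061, 0.1277]
ee_rot: [[0.286, 0.958, 0.008], [0.958, -0.286, -0.001], [0.001, 0.008, -1.0]]
contact_force: [12.8, 0.0, -0.6]
finger_gap: 0.0003
```

```bash
cat > wr.py <<'E'
from h import *
import sys
def meas(name):
    o=ctrl.observe();t=ctrl.get_image("top")
    crop(t,name,300,220,150,120,5)
    print(o["time_s"],o["eef_pos"],o["contact_force"])
meas(sys.argv[1])
E
python3 wr.py top16.png
```

```text
17.9667 [ 0.5074 -0.2061  0.1277] [12.7802  0.046  -0.6401]
```

View pics/top16.png

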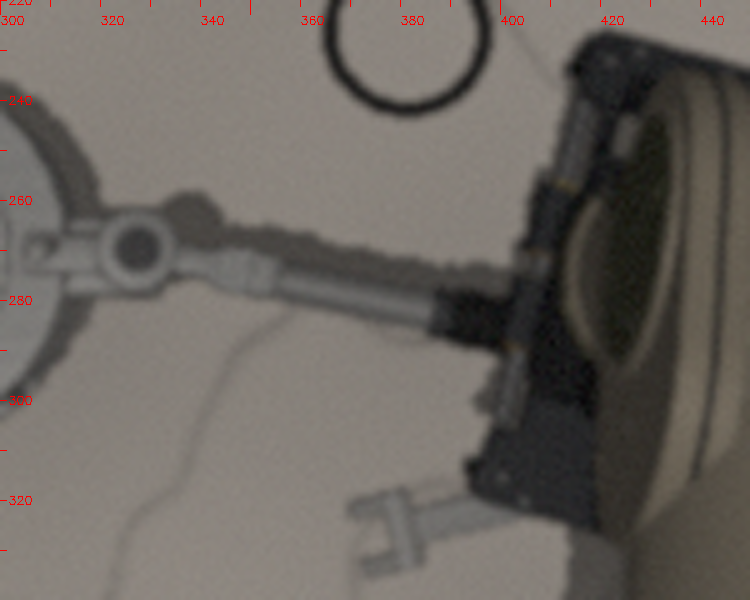

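>>> move_arm(
  claw=[0,0,0],
  linear=[
    [-3.7,0.4,0],
    [-3.7,0.5,0],
    [0,0,0],
  ],
  dr=[
    [0,0,-0.02],
    [0,0,-0.02],
    [0,0,0],
  ],
)

```text
time_s: 18.27
eef_pos: [0.5003, -0.2052, 0.1278]
ee_rot: [[0.324, 0.946, 0.008], [0.946, -0.324, -0.001], [0.002, 0.008, -1.0]]
contact_force: [12.2, -0.5, -1.2]
finger_gap: 0.0003
```

```bash
python3 wr.py top17.png
```

```text
18.2667 [ 0.5003 -0.2052  0.1278] [12.1997 -0.5083 -1.2007]
```

View pics/top17.png

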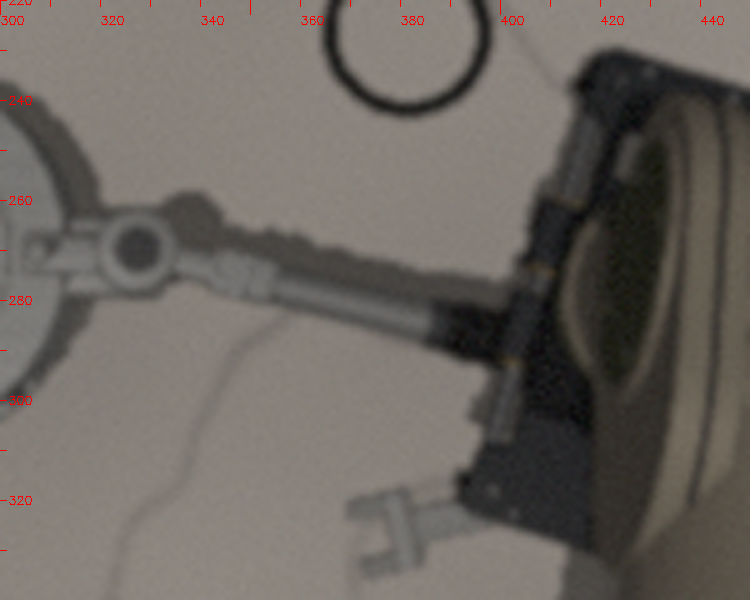

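```bash
python3 - <<'E'
from h import *
t=ctrl.get_image("top")
im=t["image"][255:300,315:405]
im=cv2.convertScaleAbs(im,alpha=1.8,beta=-80)
cv2.imwrite("pics/z17.png",cv2.resize(im,None,fx=8,fy=8,interpolation=cv2.INTER_CUBIC))
E
```

```text
(no output)
```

View pics/z17.png

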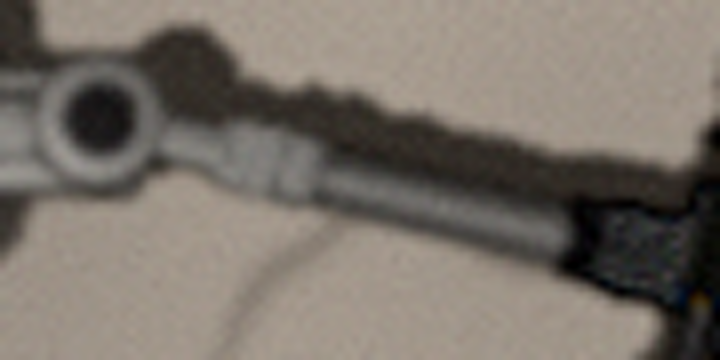

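```bash
cat > wm.py <<'E'
from h import *
import sys
NUT=np.array([.5285,-.0187])
def shaft(d,rows,lo,hi):
    g=cv2.GaussianBlur(cv2.cvtColor(d["image"],cv2.COLOR_BGR2GRAY),(1,9),0).astype(float)
    g=cv2.GaussianBlur(g.astype(np.float32),(3,1),0)
    out=[]
    for v in rows:
        p=g[v,lo:hi]; gr=np.convolve(p,[1,1,0,-1,-1],'same')
        print(v,[int(x) for x in p[::4]])
def line(d,pL,pR):  # edge pixel pairs -> points on axis at z=.155
    return None
if __name__=="__main__":
    w=ctrl.get_image("wrist"); o=ctrl.observe()
    import pickle; pickle.dump((w,o),open("w_now.pkl","wb"))
    cv2.imwrite("pics/"+sys.argv[1],w["image"])
    print(o["eef_pos"],o["contact_force"])
E
python3 wm.py wrist17.png
```

```text
[ 0.5003 -0.2052  0.1276] [13.3302  0.7767 -1.4045]
```

View pics/wrist17.png

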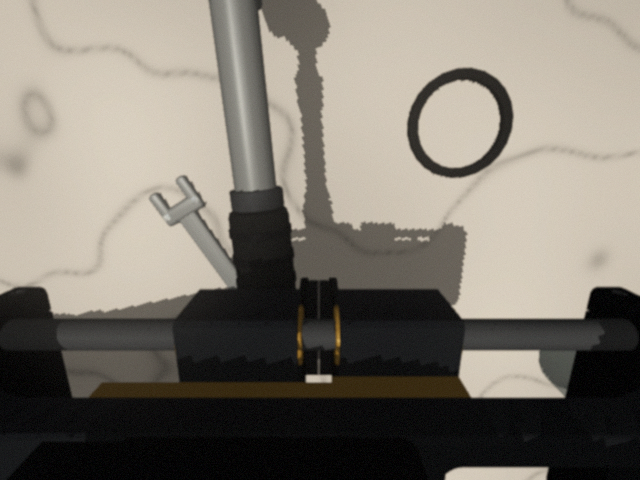

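```bash
cat > sl.py <<'E'
from h import *
import pickle
NUT=np.array([.5285,-.0187])
wn,on=pickle.load(open("w_now.pkl","rb"))
Te=np.eye(4);Te[:3,:3]=on["ee_rot"];Te[:3,3]=on["eef_pos"]
T0=np.linalg.inv(Te)@wn["cam_to_world"]
def shaftline(img,K,T,rows=range(5,150,8),lo=190,hi=300,verbose=False):
    d={"K":K,"cam_to_world":T}
    g=cv2.GaussianBlur(cv2.cvtColor(img,cv2.COLOR_BGR2GRAY),(3,3),0).astype(float)
    pts=[]
    for v in rows:
        p=g[v]; gr=np.zeros_like(p); gr[2:-2]=p[4:]+p[3:-1]-p[1:-3]-p[:-4]
        # left edge: strong drop
        l=lo+np.argmin(gr[lo:hi]); 
        r=l+20+np.argmax(gr[l+20:l+75])
        def sub(i,s):
            a,b,c=s*gr[i-1],s*gr[i],s*gr[i+1]; return i+.5*(a-c)/(a-2*b+c+1e-9)
        l=sub(l,-1); r=sub(r,1)
        if verbose: print(v,round(l,1),round(r,1))
        A=onz(d,l,v,.155)[:2];B=onz(d,r,v,.155)[:2]
        pts.append(np.r_[(A+B)/2,np.linalg.norm(A-B)])
    pts=np.array(pts); m=abs(pts[:,2]-np.median(pts[:,2]))<.0015
    P=pts[m,:2].astype(np.float32)
    vx,vy,x0,y0=cv2.fitLine(P,cv2.DIST_HUBER,0,.001,.001).ravel()
    if vy>0: vx,vy=-vx,-vy
    ang=np.arctan2(vx,-vy)  # from -y towards +x
    n=np.array([-vy,vx]); off=(np.array([x0,y0])-NUT)@n  # 
    return ang,off*1e3,m.sum(),np.median(pts[:,2])*1e3,P[[0,-1]]
def pose(p,R):
    T=np.eye(4);R=np.array(R);u,_,v=np.linalg.svd(R);T[:3,:3]=u@v;T[:3,3]=p;return T@T0
if __name__=="__main__":
    for n,p,R in [("wrist13",[.5971,-.1975,.2309],[[-.151,.989,.001],[.989,.151,0],[0,.001,-1]]),
      ("wrist14",[.5869,-.1981,.1275],[[-.15,.989,.002],[.989,.15,-.001],[-.001,.002,-1]]),
      ("wrist15",[.5522,-.2054,.1272],[[.05,.999,.006],[.999,-.05,0],[0,.006,-1]])]:
        print(n,shaftline(cv2.imread(f"pics/{n}.png"),wn["K"],pose(p,R)))
    print("now",shaftline(wn["image"],wn["K"],wn["cam_to_world"],verbose=True))
E
python3 sl.py
```

```text
wrist13 (np.float32(0.6915534), np.float64(-11.839001928111147), np.int64(2), np.float64(19.645443659591265), array([[ 0.5596, -0.0748],
       [ 0.5666, -0.0833]], dtype=float32))
wrist14 (np.float32(0.25773752), np.float64(12.336798680915411), np.int64(2), np.float64(15.016091075005903), array([[ 0.5601, -0.0903],
       [ 0.5688, -0.1233]], dtype=float32))
wrist15 (np.float32(-0.010260777), np.float64(22.020578944914135), np.int64(12), np.float64(9.121401267494985), array([[ 0.5495, -0.0999],
       [ 0.5494, -0.1316]], dtype=float32))
5 208.6 261.5
13 262.6 325.9
21 265.2 328.2
29 268.1 328.2
37 212.9 260.7
45 214.1 261.6
53 298.0 328.7
61 298.5 312.5
69 298.1 313.8
77 294.5 322.0
85 296.1 321.9
93 296.1 321.9
101 296.6 322.0
109 299.2 321.4
117 224.0 268.9
125 225.0 269.8
133 226.2 270.6
141 227.3 271.3
149 228.3 272.1
now (np.float32(-0.26040536), np.float64(-2.236953906394777), np.int64(7), np.float64(17.42715047011579), array([[ 0.5077, -0.0881],
       [ 0.4974, -0.1265]], dtype=float32))
```

```bash
sed -i 's/def shaftline(img,K,T,rows=range(5,150,8),lo=190,hi=300,verbose=False)/def shaftline(img,K,T,rows=range(5,150,8),lo=195,hi=240,wl=35,wh=62,verbose=False)/; s/r=l+20+np.argmax(gr\[l+20:l+75\])/r=l+wl+np.argmax(gr[l+wl:l+wh])/' sl.py
python3 - <<'E'
import re
s=open('sl.py').read()
s=s.replace('pose(p,R)))\n','pose(p,R),**kw))\n').replace('for n,p,R in','for n,p,R,kw in')
s=s.replace('[0,.001,-1]])','[0,.001,-1]],dict(rows=range(60,150,8),lo=230,hi=255,wl=17,wh=35))').replace('[-.001,.002,-1]])','[-.001,.002,-1]],{})').replace('[0,.006,-1]])]','[0,.006,-1]],{})]')
open('sl.py','w').write(s)
E
python3 sl.py
```

```text
wrist13 (np.float32(0.15711567), np.float64(-2.518869617242408), np.int64(12), np.float64(17.52075870719491), array([[ 0.5353, -0.0779],
       [ 0.5439, -0.1319]], dtype=float32))
wrist14 (np.float32(0.1519055), np.float64(-2.7842786494420277), np.int64(19), np.float64(17.612705742828755), array([[ 0.536 , -0.0811],
       [ 0.5427, -0.1303]], dtype=float32))
wrist15 (np.float32(0.0154616395), np.float64(-2.4365161074282256), np.int64(19), np.float64(17.49756682277164), array([[ 0.5277, -0.0808],
       [ 0.5278, -0.1305]], dtype=float32))
5 208.6 261.5
13 209.7 258.0
21 210.7 259.0
29 211.8 259.9
37 212.9 260.7
45 214.1 261.6
53 215.2 262.2
61 216.3 263.1
69 217.4 264.0
77 218.3 264.8
85 219.6 265.7
93 220.7 266.5
101 221.7 267.3
109 222.8 268.0
117 224.0 268.9
125 225.0 269.8
133 226.2 270.6
141 227.3 271.3
149 228.3 272.1
now (np.float32(-0.26000687), np.float64(-2.276176377039114), np.int64(19), np.float64(17.48039181896476), array([[ 0.511 , -0.0785],
       [ 0.4974, -0.1265]], dtype=float32))
```

>>> move_arm(
  claw=[0,0,0],
  linear=[
    [-3.7,0.6,0],
    [-3.7,0.6,0],
    [0,0,0],
  ],
  dr=[
    [0,0,-0.02],
    [0,0,-0.02],
    [0,0,0],
  ],
)

```text
time_s: 18.67
eef_pos: [0.4931, -0.2041, 0.1279]
ee_rot: [[0.362, 0.932, 0.009], [0.932, -0.362, -0.001], [0.002, 0.009, -1.0]]
contact_force: [15.9, -0.2, -2.2]
finger_gap: 0.0003
```

```bash
cat > now.py <<'E'
from sl import *
import sys
w=ctrl.get_image("wrist");F=np.mean([ctrl.observe()["contact_force"]],axis=0);o=ctrl.observe()
if len(sys.argv)>1: cv2.imwrite("pics/"+sys.argv[1],w["image"])
a,off,n,wd,_=shaftline(w["image"],w["K"],w["cam_to_world"])
print("ang",a,"off",off,n,wd,"beta~",abs(off+2.5)/38,o["eef_pos"],o["contact_force"],o["joint_pos"],o["time_s"])
E
python3 now.py
```

```text
ang -0.29756194 off -2.14894775678712 18 17.463681633435346 beta~ 0.009238216926654741 [ 0.4934 -0.2041  0.1279] [16.6505 -0.8722 -1.6058] [ 0.7817  0.2409 -0.5342  1.799   0.1335  1.1283 -0.1656] 18.7167
```

>>> move_arm(
  claw=[0,0,0],
  linear=[
    [-3.7,0.7,0],
    [0,0,0],
    [0,0,0],
  ],
  dr=[
    [0,0,-0.02],
    [0,0,0],
    [0,0,0],
  ],
)

```text
time_s: 18.97
eef_pos: [0.4899, -0.2034, 0.1279]
ee_rot: [[0.379, 0.925, 0.009], [0.925, -0.379, -0.001], [0.002, 0.009, -1.0]]
contact_force: [15.7, -0.7, -2.2]
finger_gap: 0.0006
```

```bash
python3 now.py
```

```text
ang -0.3191389 off -1.4545510383189195 19 17.464150256826088 beta~ 0.027511814781081067 [ 0.4899 -0.2035  0.128 ] [15.9854 -0.1864 -0.4725] [ 0.7833  0.2327 -0.5325  1.8078  0.1288  1.126  -0.181 ] 19.0167
```

>>> move_arm(
  claw=[0,0,0,0],
  linear=[
    [-3.6,0.9,0],
    [-3.6,1,0],
    [0,0,0],
    [0,0,0],
  ],
  dr=[
    [0,0,-0.025],
    [0,0,-0.025],
    [0,0,0],
    [0,0,0],
  ],
)

```text
time_s: 19.35
eef_pos: [0.4826, -0.202, 0.128]
ee_rot: [[0.425, 0.905, 0.009], [0.905, -0.425, -0.002], [0.002, 0.009, -1.0]]
contact_force: [16.4, -2.6, -1.4]
finger_gap: 0.0006
```

```bash
python3 now.py
```

```text
ang -0.3671102 off 0.25995417175626595 18 17.47016435144234 beta~ 0.07263037294095437 [ 0.4827 -0.202   0.128 ] [16.318  -1.3048 -1.7716] [ 0.7851  0.2155 -0.5279  1.8262  0.1191  1.1216 -0.2228] 19.4
```

>>> move_arm(
  claw=[0,0,0,0,0],
  linear=[
    [-3.5,1.2,0],
    [-3.5,1.2,0],
    [-3.4,1.3,0],
    [0,0,0],
    [0,0,0],
  ],
  dr=[
    [0,0,-0.025],
    [0,0,-0.025],
    [0,0,-0.025],
    [0,0,0],
    [0,0,0],
  ],
)

```text
time_s: 19.82
eef_pos: [0.472, -0.1991, 0.1281]
ee_rot: [[0.493, 0.87, 0.009], [0.87, -0.493, -0.003], [0.002, 0.01, -1.0]]
contact_force: [15.0, -4.3, -1.5]
finger_gap: 0.0006
```

```bash
python3 now.py wrist18.png; python3 wr.py top18.png
```

```text
ang -0.43861204 off 2.8630092162893495 18 17.471899207204178 beta~ 0.14113182148129866 [ 0.4721 -0.1992  0.1281] [15.3871 -4.3547 -1.528 ] [ 0.7868  0.1898 -0.5216  1.8532  0.1052  1.1156 -0.2875] 19.8667
19.8667 [ 0.4721 -0.1992  0.1281] [15.3871 -4.3547 -1.528 ]
```

View pics/top18.png

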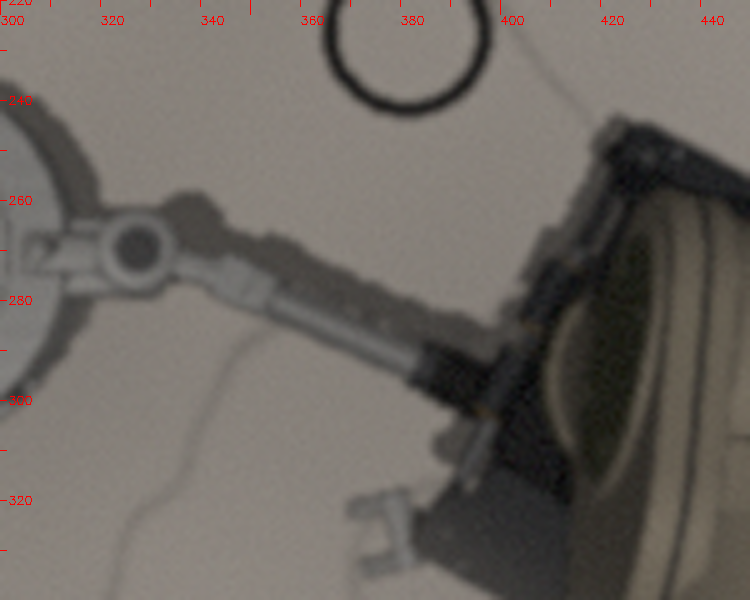

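>>> move_arm(
  claw=[0,0,0,0,0,0,0,0,0,0,0,0,0,0],
  linear=[
    [3.5,-1.4,0],
    [3.5,-1.3,0],
    [3.6,-1.2,0],
    [3.7,-1,0],
    [3.7,-1,0],
    [3.7,-1,0],
    [6,-2,0],
    [10,-3,0],
    [10,-3,0],
    [10,-3,0],
    [0,0,20],
    [0,0,30],
    [0,0,30],
    [0,0,20],
  ],
  dr=[
    [0,0,0.02],
    [0,0,0.02],
    [0,0,0.02],
    [0,0,0.02],
    [0,0,0.02],
    [0,0,0],
    [0,0,0],
    [0,0,0],
    [0,0,0],
    [0,0,0],
    [0,0,0],
    [0,0,0],
    [0,0,0],
    [0,0,0],
  ],
)

```text
time_s: 21.08
eef_pos: [0.5262, -0.2162, 0.2286]
ee_rot: [[0.403, 0.915, 0.001], [0.915, -0.403, -0.001], [-0.0, 0.001, -1.0]]
contact_force: [0.9, 0.2, -1.3]
finger_gap: 0.0002
```

```bash
python3 now.py wrist19.png; python3 wr.py top19.png; python3 -c "
from h import *
s=ctrl.get_image('side');cv2.imwrite('pics/side19.png',s['image'])"
```

```text
ang -0.60787773 off 30.466390164834912 6 28.711813936309067 beta~ 0.8675365832851293 [ 0.5275 -0.2167  0.2321] [0.812  0.0479 1.9718] [ 0.7578  0.2418 -0.5282  1.571   0.1252  1.3563 -0.1992] 21.1333
21.1333 [ 0.5275 -0.2167  0.2321] [0.812  0.0479 1.9718]
```

View pics/top19.png

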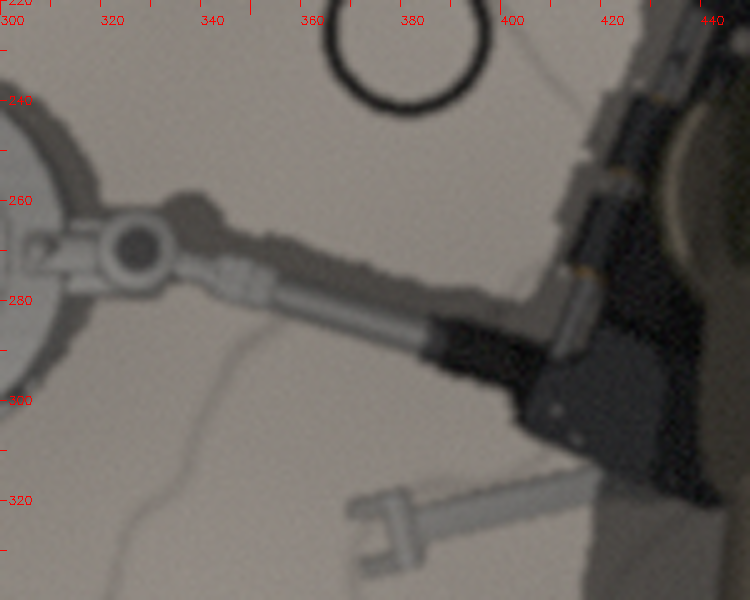

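View pics/side19.png

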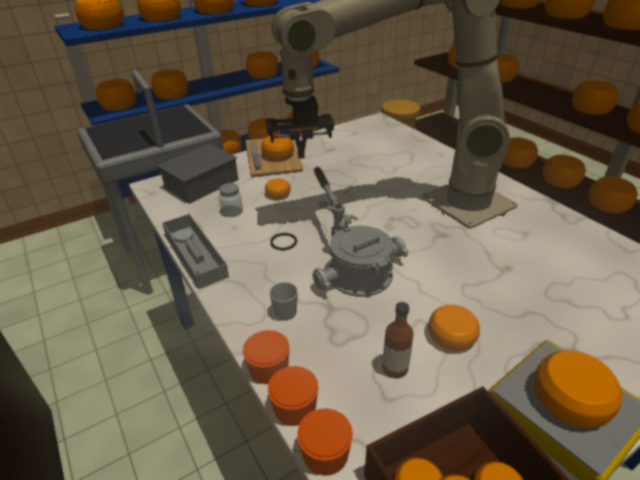

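View pics/wrist19.png

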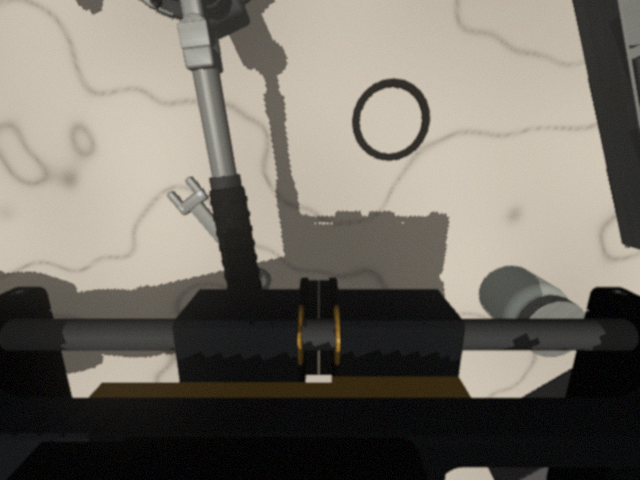

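```bash
python3 - <<'E'
from sl import *
w=ctrl.get_image("wrist");o=ctrl.observe()
print(o["qvel"].max(),o["contact_force"])
print(shaftline(w["image"],w["K"],w["cam_to_world"],rows=range(78,165,8),lo=186,hi=215,wl=17,wh=36))
t=ctrl.get_image("top");a=cv2.imread("pics/top0.png")
d=cv2.absdiff(a,t["image"]).max(2);cv2.imwrite("pics/diff.png",np.hstack([cv2.resize(t["image"],(400,300)),cv2.cvtColor(cv2.resize((d>40).astype(np.uint8)*255,(400,300)),cv2.COLOR_GRAY2BGR)]))
crop(t,"top20.png",220,200,130,130,5)
E
```

```text
0.03037313149072407 [ 0.8624 -0.3752 -0.6596]
(np.float32(-0.30936712), np.float64(-2.3332588426144554), np.int64(11), np.float64(17.86993610129426), array([[ 0.5063, -0.0805],
       [ 0.491 , -0.1284]], dtype=float32))
```

View pics/diff.png

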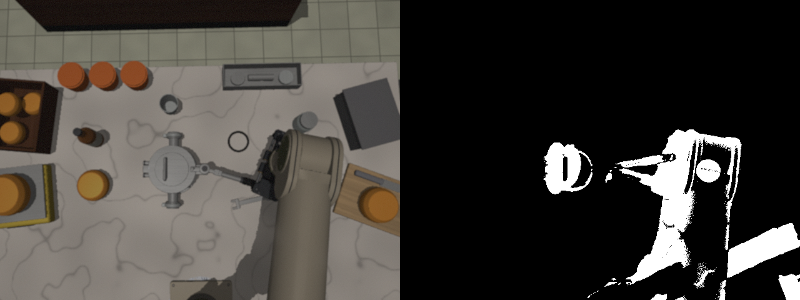

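View pics/top20.png

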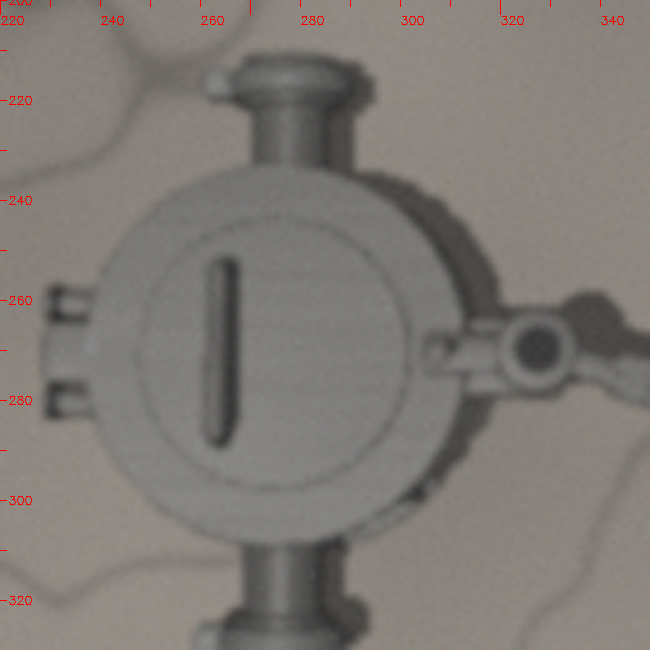

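```bash
python3 -c "
from station import ctrl
print(ctrl.close_job())"
```

```text
the job is handed in; nothing more can be done
None
```

The job is done and handed in at about 21 s of the 70 s allowed.

- **Cover:** I pushed it down until the force rose sharply to 28 N. In the top view the handle and rim then lay within about 1 px of where a shut cover should be.
- **Clamp dog:** I swung it by its pin about 1.57 rad to the stop, where the force reached 16 N. In the top view it points straight over the rim.
- **Wrench:** I pushed the grip clockwise and the force grew to about 16 N. The nut turned about 0.45 rad before the handle gave.
    - I stopped at about 0.14 rad out of line, roughly 21 mm and well short of the 0.35 rad stop. The angle and the offset agreed on this figure.
    - After I backed off, the handle was straight again: −2.3 mm offset from my estimated nut position, against −2.4 to −2.8 mm before the break.
- **Bystanders:** A before/after comparison of the top view shows no change outside the cover, dog, wrench, arm and shadows. The arm hides part of that view. At hand-in the tool was clear of everything, with no contact force beyond sensor noise.

**Disagreement:** the fingertips touched the shut cover at a reported TCP height of about 105 mm. With a 17 mm nose and the cover at 110.5 mm it should have been about 127 mm. The camera views agreed with the contact, so I used that offset for all later heights. I did not find the cause.

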